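Seat the probe, then unbolt the tunnel dryer's gate and hold it ajar

ROBOT

A 6-joint arm with a two-finger parallel gripper is mounted at the origin on the work surface. World frame = base frame: x ahead of the robot, y to its left, z up, the work surface at z = 0. Lengths are in mm, angles in rad, forces in N, time in s.
With the tool pointing down it reaches from about 375 to 900 mm from the base axis. Payload 3.1 kg.
Tool frame: the origin (TCP) lies at the very end of the fingers, on their centre line; the grasp point (between the pads) lies 19 mm behind it; x points along the fingers, y is the direction in which the jaws open and shut, and the axes are right-handed (so a half turn about x gives the same grasp; the last joint's range is limited). The gripper opens to 87 mm and grips with 3 to 60 N. Pads are 19 mm wide; open, the fingers measure 117 mm over their backs; the gripper's body (75 mm by 190 mm) begins 51 mm behind the grasp point.
Start: joints at [-1.435, 0.527, 1.433, -0, 1.181, -0.178], TCP at [193.539, -594.255, 187.648] pointing down, gripper open.
Joint ranges: [-3.08, 3.08], [-0.75, 2.2], [0.22, 2.44], [-1.43, 4.57], [0, 2.65], [-2.85, 2.85]. Speed limits (rad/s): [2.79, 2.79, 3.14, 3.14, 3.14, 3.14].

INTERFACE

Orientations are given as a unit quaternion [x, y, z, w].
In Python, from cell import state, camera, ticket gives the robot as it stands. The module is installed in compiled form; this text tells all that it offers.
- The arm moves only by the tool jog_arm, never from a script. Its argument "steps" is one flat list of numbers, 5 for each row, row after row: the gripper's target within -1 to 1 (fully open at 1, half-way at 0, shut at -1), then the shift along the tool's x, y, z in mm, then the turn about the tool's x in rad. A call has 1 to 20 rows; each row shifts and turns the commanded pose from where the row before left it, along the tool's axes as they then stand; what a row does not reach is not made up. A row lasts 1/8 s, in which the tool goes at most 62.5 mm and 10.7 degrees, less where a joint would pass 70% of its speed; a pose out of reach is approached as far as the arm can. A call with a gripper value outside its range is refused whole. The fingers move at their own pace and stop on an object; "squeeze" is the grip in N (left out, the last holds). Time passes only in rows, so rows that do not move let the fingers close. It gives the time, the measured TCP pose, the force and the opening at its end, in the units of the state.
- state(): the state, without advancing time (a new reading comes with each control period).
- camera(name): name is "scene" or "top"; returns a dict with "image" (420x560x3 uint8, red, green, blue), "fovy" (degrees; the focal length in pixels is half the picture's height over the tangent of half this angle, whatever the lens; pixels are square), "cx", "cy" (the principal point, pixels), "eye" and "rotation" of the camera in the world. Camera axes: x right, y down, z forward; pixel columns grow to the right and rows downward; lengths in mm; the calibration is good to about 2 mm. A picture is of the moment at which its call begins. There is no depth.
- ticket.sign_off(): hands the job in, once; it reports no verdict.
The state is a dict: "t": time; "qpos": joint angles; "joint_vel": joint speeds; "effort": joint torques, N m; "ee_pos": TCP position; "ee_rot": TCP orientation; "wrist_force": force on the tool from outside, world axes, zero at the start; "torque": the same for the moment, N m; "gripper_width": finger opening in mm.
Only numpy, scipy, OpenCV 4.12 (cv2) and the standard library are available. Lean on these libraries where they do the work, as an engineer would, in place of code of your own. Each camera call takes 0.05 s, during which the arm holds its last target.

TASK

The tunnel dryer is due for a temperature reading with its gate cracked open: lift the temperature probe out of the stand and drop it stem-down into the empty well on the tunnel's roof until its flange sits flat on the well, and let go of it. Then take the knob of the gate's bolt, lift the sagging bolt over the bent-up lip of the keeper while you draw it back, without forcing it against the keeper, and pull the gate ajar until its free edge stands about 5 cm out. The gate springs shut by itself, so finish while still holding it there, and leave everything else on the bench where it stands.

Things in the scene. Friction and masses are not known exactly. Their poses are not given: they have to be found in the camera images.
- tunnel: bench-top tunnel dryer, fixed: grey sheet-metal duct 440 long (x), 180 wide (y), 145 high on 20 mm feet, roof 165 above the bench. Origin: centre of its underside, z up. Dark fan grille on the +x end, round open spigot (100 across, 40 long) on the -x end, gate on the -y side. Two steel bosses on the roof: the one at (120, 20) carries a fixed probe, the one at (-100, 20) is the empty well
- well_mouth (a point): centre of the empty well's mouth, on the flat top of its boss (46 x 46, 24 high above the roof), 189 above the bench; a vertical round through hole 14 mm in diameter, mouth chamfered 3 mm. Axes as the tunnel's
- probe: temperature probe, loose, about 60 g: upright black cylindrical head 22 in diameter from 4 to 54 above the origin, flange 26 in diameter and 4 thick under it, round steel stem 8 in diameter and 65 long with a tapered tip below. Origin: centre of the flange's underside, z up. Starts upright in one of the stand's three holes, flange on the stand's top (75 above the bench)
- stand: white plastic probe stand, fixed to the bench: a block 150 (x) by 60 (y), 75 high, on a foot 170 by 80; three blind vertical holes 14 in diameter, 70 deep, in a row along its x axis at -45, 0 and +45. One holds the probe, the other two a thin rod each. Origin at the centre of its underside, z up
- gate (a joint): opening angle of the gate (rad): 0 shut, growing as the free edge swings out of the tunnel (towards the tunnel's -y), up to 1.2. Hinge springs pull it shut with 0.42 N m at 0 plus 0.6 N m per rad. 0.22 is about 50 mm at the free edge
- gate_hinge (a point): point on the gate's vertical hinge axis (tunnel x -120, y -98), 130 above the bench. Turns with the gate: x runs along the gate from hinge to free edge, -y points out of the gate's face, z up. The gate is a 12 mm thick grey frame with a clear pane, 30 to 155 above the bench, its face 6 out from the hinge axis
- gate_edge (a point): free edge of the gate, 230 from the hinge axis, 130 above the bench; turns with the gate
- bolt_draw (a joint): how far the bolt is drawn back along the gate towards the hinge (m): starts at 0 to 0.005 (bolted), stop at 0.050. From 0.025 its end is clear of the keeper's strap and the gate can swing, from 0.030 it is wholly clear of the lip too. Friction about 1.2 N; stays where it is left
- bolt_sag (a joint): tilt of the bolt (rad) about its rear sleeve, which sits on the gate 60 from the hinge axis: -0.055 when left alone, hanging in its worn front staple; 0 level; stop at +0.09. Below about -0.015 a notch in the bolt's underside hooks the keeper's lip and the bolt cannot be drawn beyond about 0.008
- bolt_knob (a point): middle of the bolt's knob: steel cylinder 16 in diameter, 44 long, standing straight out of the gate's face (along y). This point is 54 out from the face, bolted 165 from the hinge axis along the gate, about 124 above the bench. x along the bolt to its tip. From where it hangs it must be lifted 6 to 10 mm (stop at about 12) and kept lifted while drawn. Guides reach 28 out from the face
- bolt_tip (a point): centre of the free end of the round steel bolt (16 in diameter, 0.35 kg), 105 beyond the knob. The knob's outer end, 26 beyond the knob point, is a flange 22 across
- keeper_lip (a point): middle of the upper edge of the keeper's bent-up lip (4 thick), fixed on the jamb just beyond the gate's free edge, at tunnel (125, -120), 119 above the bench. The keeper is a steel strap staple, 16 wide, just beyond the lip, that encloses the bolt's end and keeps the gate shut
- glass_rod: bystander: thin glass rod 9 in diameter, 130 long, standing in the stand; origin at its lower end
- steel_rod: bystander: thin steel spatula rod 9 in diameter, 137 long with a flat blade on top, standing in the stand; origin at its lower end
- beaker: bystander: open glass beaker, 72 across, 95 high; origin at the centre of its underside
- small_beaker: bystander: small glass beaker, 50 across, 62 high; origin at the centre of its underside
- mug: bystander: white enamel mug, 84 across, 78 high, with a handle; origin at the centre of its underside
- jar: bystander: amber jar with a black cap, 60 across, 85 high; origin at the centre of its underside
- screwdriver: bystander: screwdriver lying on the bench, 190 long, handle towards its -x; origin under its middle
- keeper: the bolt's keeper, fixed to the tunnel's jamb: steel strap staple with a backplate 44 x 66 and the bent-up lip; origin and axes are the tunnel's
Mind the look-alikes: they are no part of the job. What is shaped like the probe but purple is not meant.

How it is judged (in metres and radians):
On the way, in this order (a step that is already met when the one before it is completed fails the run):
1. the probe sits in the empty well, flange flat on the boss, let go (horizontal distance between probe and well_mouth below 0.006 m and z of probe in the frame of well_mouth below 0.004 m and angle between probe's own z axis and vertical below 0.1 rad and contact force between the fingers and probe below 0.1 N), for 0.2 s.
2. the bolt is lifted over the lip and drawn out of the keeper (value of joint bolt_draw above 0.02 m).
At the end, for the whole second after the job is handed in: the gate stands still, 0.13 to 0.39 rad open (3 to 9 cm at its free edge), and the fingers carry it (at least 1 N on the gate or its bolt); the probe sits in the well, untouched, within 6 mm of its axis, its flange within 4 mm of the boss, upright within 0.1 rad (all of step 1 and value of joint gate between 0.13 and 0.39 rad and velocity of joint gate between -0.05 and 0.05 rad/s and contact force between the fingers and gate above 1 N and contact force between the arm and probe below 0.1 N); the arm keeps its last pose, push and grip.
It fails at once if a bystander is moved by more than 30 mm (distance of any of glass_rod, steel_rod, beaker, small_beaker, mug, jar, screwdriver from where it was at the start of the episode above 0.03 m).
It fails at once if a beaker, the mug or the jar is tipped over (angle between any of beaker, small_beaker, mug, jar's own z axis and vertical above 0.6 rad).
It fails at once if the bolt is forced against its keeper with more than 60 N (contact force between gate and keeper above 60 N).
It also fails if it takes over 54 s, if anything falls off the work surface, if the arm or the gripper's body presses on something with over 40 N, if the wrist force passes 120 N, or if a joint passes its speed limit or range.

## Working session

There is one attempt and no reset: what is moved stays moved. The work goes in short steps, Python scripts to look and compute and a tool call to move; the robot and the scene stay as the last step left them, time stands still between calls to the robot, and variables do not carry over. Pictures are saved under pics/ and viewed, and the job is handed in when it is done.

Besides the shell and the picture viewer there is one more tool, called after "Emit:" as name(argument=value, ...), one argument or row to a line, values as JSON. jog_arm: Moves the arm, as the interface text tells. Its arguments: {"type":"object","properties":{"steps":{"type":"array"},"squeeze":{"type":"number"}},"required":["steps"]}

```bash
mkdir -p pics; python3 - <<'E'
from cell import state, camera
import cv2, json, numpy as np, pickle
print(state())
d={}
for n in("scene","top"):
    c=camera(n); d[n]=c
    cv2.imwrite(f"pics/{n}0.png",c["image"][:,:,::-1])
    print(n,{k:c[k] for k in c if k!="image"})
pickle.dump(d,open("cam0.pkl","wb"))
E
```

```text
{'t': 0.0, 'qpos': array([-1.43448951e+00,  5.28477282e-01,  1.43391382e+00,  3.75628852e-05,
        1.18137318e+00, -1.78513293e-01]), 'joint_vel': array([-2.88678865e-05, -7.77867590e-05,  9.23234704e-04,  5.98560637e-04,
       -4.88662185e-04, -8.16205195e-04]), 'effort': array([-2.86182032e-03, -4.40048003e+01, -1.76588827e+01,  6.34000800e-02,
        5.84216136e-02, -1.52176181e-04]), 'ee_pos': array([ 193.44860277, -593.46057774,  186.66121713]), 'ee_rot': array([ 0.6983934 ,  0.11160893, -0.69833644,  0.11007422]), 'wrist_force': array([0.57707364, 0.41443619, 0.23315758]), 'torque': array([-0.00145067,  0.02027492,  0.06083965]), 'gripper_width': 87.11806708040027}
scene {'fovy': 54.795770224630175, 'cx': 276.86636440172185, 'cy': 208.14260991032035, 'eye': array([1205.2954317 ,   14.28702136,  896.25586342]), 'rotation': array([ 0.59348972,  0.72750878, -0.26579229, -0.21875875])}
top {'fovy': 46.28294126918925, 'cx': 290.74528737984275, 'cy': 212.09088875979572, 'eye': array([ 412.26031758, -127.32516074, 1162.22233651]), 'rotation': array([ 0.70963984, -0.70089326,  0.05271611, -0.04879491])}
```

View pics/scene0.png

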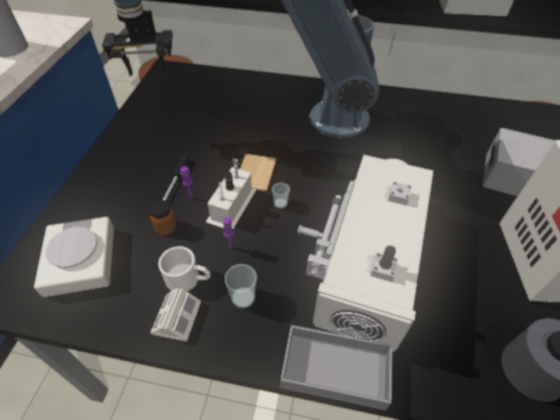

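View pics/top0.png

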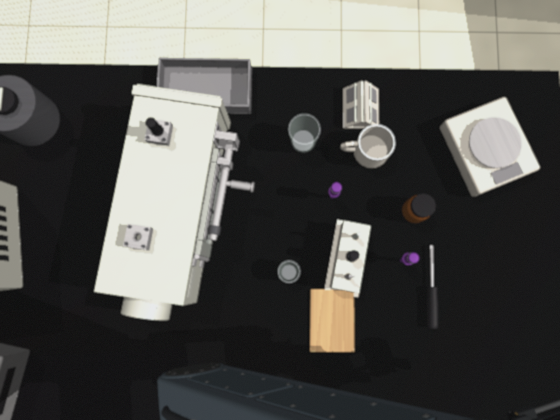

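The top view shows the tunnel at left with its gate facing right and the knob at about (240,185). The empty well is at about (137,237), and the black probe is in the stand at about (352,256). The purple look-alikes are at (335,190) and (411,259). Next I'll zoom in on these areas.

```bash
cat > h.py <<'E'
import numpy as np, pickle, cv2
from scipy.spatial.transform import Rotation as R
def ray(c,u,v):
    f=210/np.tan(np.radians(c["fovy"]/2))
    d=R.from_quat(c["rotation"]).apply([(u-c["cx"])/f,(v-c["cy"])/f,1.]); return np.array(c["eye"]),d/np.linalg.norm(d)
def onz(c,u,v,z):
    e,d=ray(c,u,v); return e+d*(z-e[2])/d[2]
def proj(c,p):
    f=210/np.tan(np.radians(c["fovy"]/2))
    q=R.from_quat(c["rotation"]).inv().apply(np.array(p,float)-c["eye"]); return q[0]/q[2]*f+c["cx"],q[1]/q[2]*f+c["cy"]
def tri(c1,p1,c2,p2):
    e1,d1=ray(c1,*p1);e2,d2=ray(c2,*p2)
    A=np.array([d1,-d2]).T; s=np.linalg.lstsq(A,e2-e1,rcond=None)[0]
    a=e1+s[0]*d1;b=e2+s[1]*d2; return (a+b)/2,np.linalg.norm(a-b)
def crop(c,x,y,w,h,k,name):
    im=c["image"][y:y+h,x:x+w,::-1]; cv2.imwrite(name,cv2.resize(im,None,fx=k,fy=k,interpolation=cv2.INTER_CUBIC))
E
python3 - <<'E'
from h import *
d=pickle.load(open("cam0.pkl","rb"));t,s=d["top"],d["scene"]
print(R.from_quat(t["rotation"]).as_matrix().round(3))
crop(t,90,80,180,240,2.5,"pics/t_tun.png");crop(s,290,150,150,200,3,"pics/s_tun.png")
crop(t,310,210,80,100,6,"pics/t_st.png");crop(s,195,145,80,90,6,"pics/s_st.png")
E
```

```text
[[ 0.012 -0.99   0.143]
 [-1.    -0.013 -0.005]
 [ 0.006 -0.143 -0.99 ]]
```

View pics/t_tun.png

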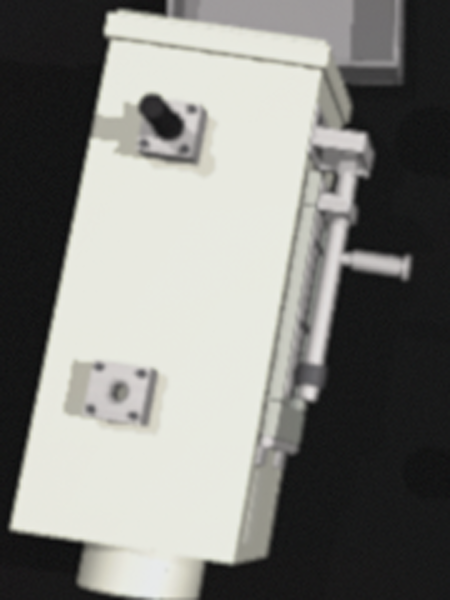

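View pics/s_tun.png

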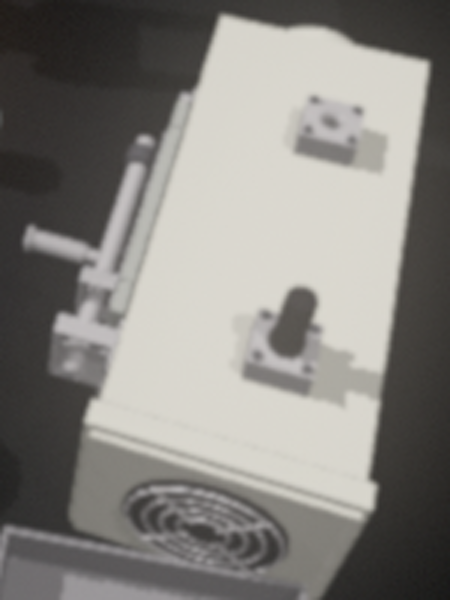

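View pics/t_st.png

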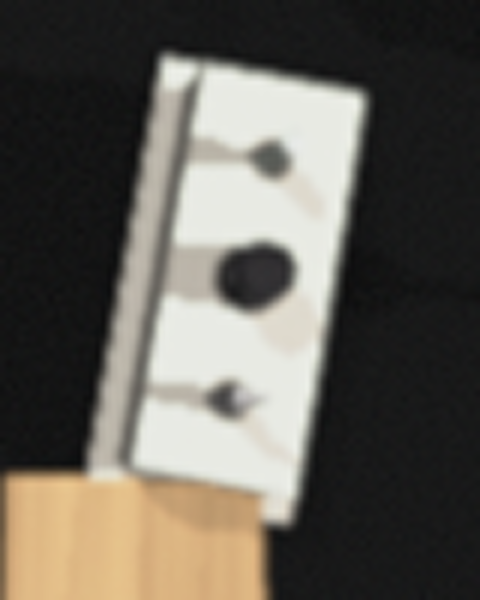

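View pics/s_st.png

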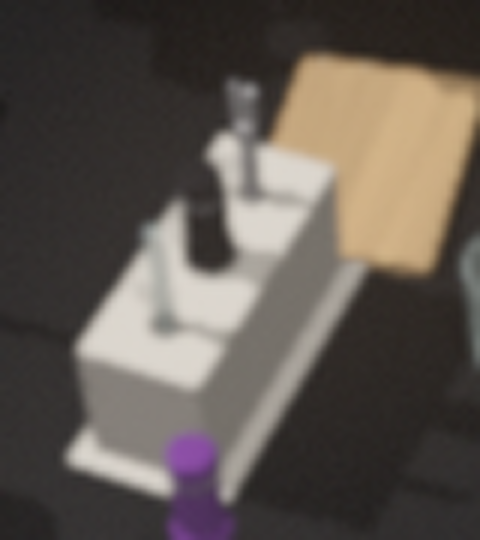

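```bash
python3 - <<'E'
from h import *
d=pickle.load(open("cam0.pkl","rb"));t,s=d["top"],d["scene"]
T=lambda x,y:(310+(x+.5)/6-.5,210+(y+.5)/6-.5)
S=lambda x,y:(195+(x+.5)/6-.5,145+(y+.5)/6-.5)
TT=lambda x,y:(90+(x+.5)/2.5-.5,80+(y+.5)/2.5-.5)
SS=lambda x,y:(290+(x+.5)/3-.5,150+(y+.5)/3-.5)
# dark head blob in top view
g=cv2.cvtColor(t["image"],cv2.COLOR_RGB2GRAY)
m=np.zeros_like(g);sub=g[245:270,340:362];m[245:270,340:362]=(sub<95)*255
n,l,st,ce=cv2.connectedComponentsWithStats(m);print(st[1:],ce[1:])
print("stand top corners z75 top:")
for p in((200,62),(368,95),(295,525),(130,465)):print(onz(t,*T(*p),75).round(1))
print("scene corners")
for p in((215,135),(335,170),(200,388),(77,348)):print(onz(s,*S(*p),75).round(1))
pr=lambda n,r:print(n,r[0].round(1),round(r[1],1))
pr("corner far right",tri(t,T(368,95),s,S(77,348)))
pr("corner +x +y",tri(t,T(200,62),s,S(200,388)))
pr("glass rod base",tri(t,T(262,158),s,S(165,328)))
print("flange: scene z75",onz(s,*S(211,262),77), onz(t,*T(252,278),77))
pr("well",tri(t,TT(119,392),s,SS(331,123)))
print(onz(t,*TT(119,392),189).round(1),onz(s,*SS(331,123),189).round(1))
for p in((100,362),(157,369),(143,422),(88,414)):print("b",onz(t,*TT(*p),189).round(1))
for p in((313,95),(365,103),(354,160),(297,150)):print("bs",onz(s,*SS(*p),189).round(1))
pr("knob end",tri(t,TT(407,267),s,SS(29,238)))
pr("knob root",tri(t,TT(345,259),s,SS(93,254)))
# roof corners
for p in((12,530),(235,563)):print("roof",onz(t,*TT(*p),165).round(1))
for p in((222,15),(429,62)):print("roofs",onz(s,*SS(*p),165).round(1))
E
```

```text
[[346 251  13  10  99]] [[351.87878788 255.52525253]]
stand top corners z75 top:
[ 553.4 -249.1   75. ]
[ 541.9 -311.5   75. ]
[ 384.  -283.1   75. ]
[ 404.9 -223.1   75. ]
scene corners
[ 397.2 -285.9   75. ]
[ 408.8 -223.2   75. ]
[ 553.1 -248.7   75. ]
[ 541.7 -309.1   75. ]
corner far right [ 541.6 -310.4   74.8] 2.4
corner +x +y [ 553.4 -248.8   75.3] 0.4
glass rod base [ 518.6 -273.9   70.9] 2.9
flange: scene z75 [ 480.49808512 -264.08758374   77.        ] [ 473.3972057  -267.72177327   77.        ]
well [500.7 173.3 184.3] 0.1
[500.3 171.8 189. ] [505.3 172.3 189. ]
b [524.  188.2 189. ]
b [519.  142.7 189. ]
b [476.7 151.5 189. ]
b [482.5 195.3 189. ]
bs [476.8 157.8 189. ]
bs [477.4 199.  189. ]
bs [541.3 190.  189. ]
bs [539.7 146.6 189. ]
knob end [617.  -48.9 123.8] 0.7
knob root [623.2   3.8 124.9] 0.5
roof [390.8 258.3 165. ]
roof [366.9  79.1 165. ]
roofs [368.   81.8 165. ]
roofs [391.9 259.5 165. ]
```

```bash
python3 - <<'E'
from h import *
from cell import state
d=pickle.load(open("cam0.pkl","rb"));t,s=d["top"],d["scene"]
st=state();M=R.from_quat(st["ee_rot"]).as_matrix();print(M.round(4),st["ee_pos"])
y=M[:2,1];print("jaw yaw",np.arctan2(y[1],y[0]))
crop(t,112,215,45,40,10,"pics/w_t.png");crop(s,380,172,45,40,10,"pics/w_s.png")
c=np.array([474.3,-266.7,187]); print("to stand, tool axes",M.T@(c-st["ee_pos"]))
E
python3 -c "
import cv2,numpy as np
a=cv2.imread('pics/w_t.png');b=cv2.imread('pics/w_s.png');cv2.imwrite('pics/w.png',cv2.resize(np.hstack([a,b]),None,fx=.85,fy=.85))"
```

```text
[[-3.000e-04  3.096e-01 -9.509e-01]
 [ 1.900e-03 -9.509e-01 -3.096e-01]
 [-1.000e+00 -1.900e-03 -3.000e-04]] [ 193.43990476 -593.55526437  186.77516746]
jaw yaw -1.2559819876954839
to stand, tool axes [ 3.14881308e-01 -2.23826122e+02 -3.68264274e+02]
```

View pics/w.png

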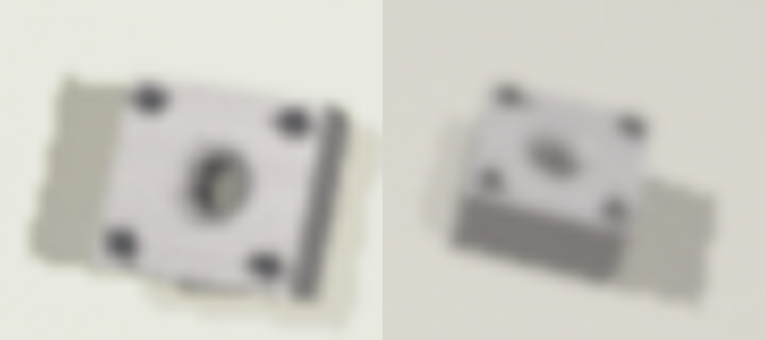

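```bash
python3 - <<'E'
from h import *
d=pickle.load(open("cam0.pkl","rb"));t,s=d["top"],d["scene"]
P=lambda x,y,x0,y0:(x0+(x/8.5+.05)-.5,y0+(y/8.5+.05)-.5)
a=np.mean([P(x,y,112,215) for x,y in((150,98),(293,121),(265,265),(121,243))],0)
b=np.mean([P(x-382.5,y,380,172) for x,y in((508,95),(632,127),(615,209),(491,180))],0)
print(tri(t,a,s,b),onz(t,*a,189),onz(s,*b,189))
h1=P(216,184,112,215);h2=P(552-382.5,155,380,172);print(tri(t,h1,s,h2),onz(t,*h1,189),onz(s,*h2,189))
E
```

```text
(array([501.36176096, 174.04802653, 189.31493946]), np.float64(0.8179561983143405)) [501.37097997 174.57272822 189.        ] [501.19643641 173.70203909 189.        ]
(array([501.02776548, 172.14363427, 187.67337174]), np.float64(1.4769448475194515)) [500.87014434 172.50539622 189.        ] [502.61271302 171.09734852 189.        ]
```

Emit:
jog_arm(
  steps=[1,0,-40,-46,0.12,1,0,-40,-46,0.12,1,0,-30,-46,0.12,1,0,-10,-46,0.13,1,0,0,0,0],
  squeeze=15,
)

```text
t: 0.72
ee_pos: [355.0, -451.3, 187.5]
ee_rot: [0.705, -0.06, -0.704, -0.06]
wrist_force: [-0.5, -0.3, -0.6]
gripper_width: 86.9
```

```bash
cat > to.py <<'E'
import sys; from h import *; from cell import state
st=state();M=R.from_quat(st["ee_rot"]).as_matrix();p=np.array(st["ee_pos"])
print("pos",p.round(1),"yaw",round(float(np.arctan2(M[1,1],M[0,1])),3),"tilt",M[:2,0].round(4),"q",st["qpos"].round(2),"t",st["t"],"F",st["wrist_force"].round(1),"w",round(st["gripper_width"],1))
if len(sys.argv)>3:
    print("tool",(M.T@(np.array(list(map(float,sys.argv[1:4])))-p)).round(1))
E
python3 to.py 474.3 -266.7 187
```

```text
pos [ 355.  -451.3  187.5] yaw -1.741 tilt [ 0.0007 -0.0002] q [-1.1   0.46  1.56  0.    1.12  0.64] t 0.725 F [-0.5 -0.3 -0.6] w 86.9
tool [   0.6 -202.2  -86.2]
```

Emit:
jog_arm(
  steps=[1,0,-51,-22,0,1,0,-51,-22,0,1,0,-50,-21,0,1,0,-50,-21,0.01,1,0,0,0,0],
)

```text
t: 1.35
ee_pos: [472.4, -265.8, 187.3]
ee_rot: [-0.704, 0.063, 0.705, 0.064]
wrist_force: [-0.3, -0.1, 0.3]
gripper_width: 86.7
```

```bash
python3 to.py 474.3 -266.7 88; python3 - <<'E'
from h import *
from cell import camera
c=camera("top");crop(c,300,200,110,110,5,"pics/t1.png")
c=camera("scene");crop(c,180,120,110,110,5,"pics/s1.png")
a=cv2.imread('pics/t1.png');b=cv2.imread('pics/s1.png');cv2.imwrite('pics/ts1.png',cv2.resize(np.hstack([a,b]),None,fx=.7,fy=.7))
E
```

```text
pos [ 472.4 -265.8  187.3] yaw -1.751 tilt [-0.0013  0.0015] q [-0.72  0.42  1.64  0.    1.09  1.03] t 1.35 F [-0.3 -0.1  0.3] w 86.7
tool [99.3  0.7 -2.1]
```

View pics/ts1.png

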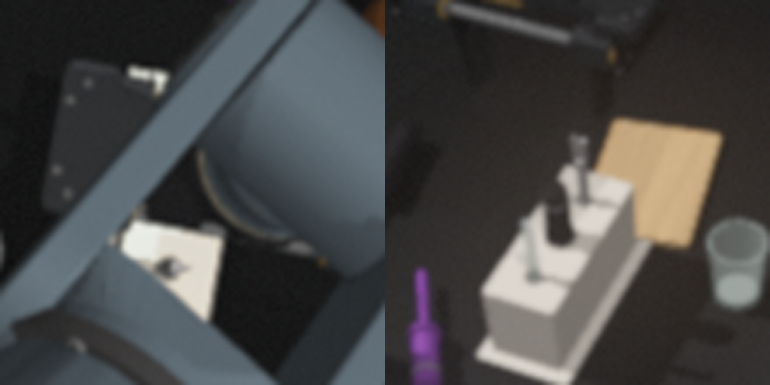

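The scene picture shows the stand and probe at about (560,215) in the mosaic. The gripper sits further up the picture than I expected, so I'll check it by projection.

```bash
python3 - <<'E'
from h import *
from cell import camera,state
c=camera("scene");cv2.imwrite("pics/s2.png",c["image"][:,:,::-1])
p=state()["ee_pos"];print(proj(c,p),proj(c,[474,-266,129]),proj(c,[474,-266,75]))
M=R.from_quat(state()["ee_rot"]).as_matrix()
for k in(-43,43):print(proj(c,p+M[:,1]*k))
E
```

```text
(np.float64(224.93906100441947), np.float64(156.0487006636917)) (np.float64(228.05538606430065), np.float64(173.12060170609647)) (np.float64(229.78732121495324), np.float64(186.96550953798715))
(np.float64(240.0594789462722), np.float64(160.41718733962))
(np.float64(210.11683092965248), np.float64(151.76636436596698))
```

View pics/s2.png

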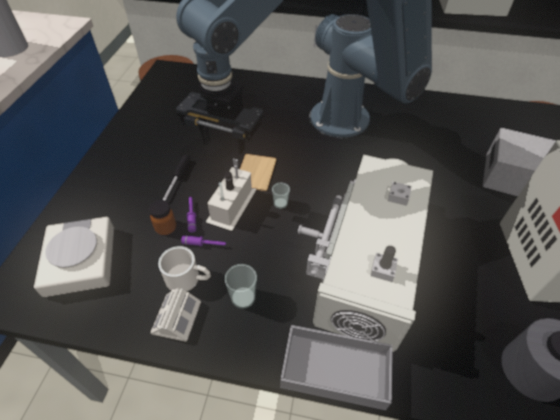

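The two purple look-alikes stood loose and have toppled on their own, since nothing touched them. They now lie at about (190,215) and (205,242). I'll zoom in on the fingertips.

```bash
python3 - <<'E'
from h import *
from cell import camera,state
c=camera("scene");p=state()["ee_pos"];M=R.from_quat(state()["ee_rot"]).as_matrix()
im=c["image"].copy()
crop(dict(image=cv2.convertScaleAbs(im,alpha=2,beta=30)),160,80,130,130,6,"pics/s3.png")
E
python3 -c "
import cv2;a=cv2.imread('pics/s3.png');cv2.imwrite('pics/s3.png',a[:600])"
```

```text
(no output)
```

View pics/s3.png

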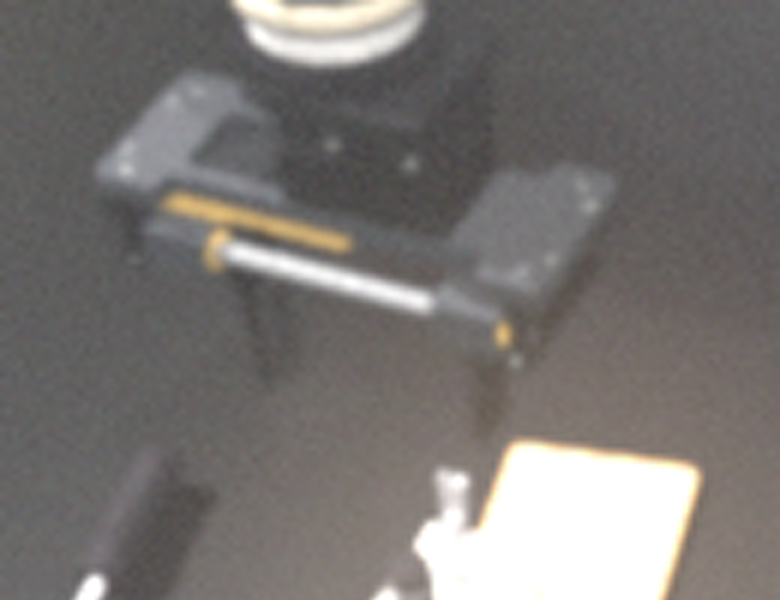

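```bash
python3 - <<'E'
from h import *
d=pickle.load(open("cam0.pkl","rb"));t,s=d["top"],d["scene"]
p=np.array([193.44,-593.5,186.7]);y=np.array([.3096,-.9509,0])
for k in(-51,0,51):print(proj(s,p+y*k),proj(s,p+y*k+[0,0,40]))
crop(dict(image=cv2.convertScaleAbs(s["image"],alpha=1.7,beta=20)),90,0,110,100,6,"pics/s4.png")
E
```

```text
(np.float64(166.3714412736245), np.float64(81.33652275591356)) (np.float64(163.67385658990713), np.float64(69.70379421147692))
(np.float64(149.73882378886236), np.float64(82.33824686192732)) (np.float64(146.6198980001415), np.float64(70.6940056205193))
(np.float64(133.00438112201874), np.float64(83.34610354085596)) (np.float64(129.45893479483627), np.float64(71.69043008505665))
```

View pics/s4.png

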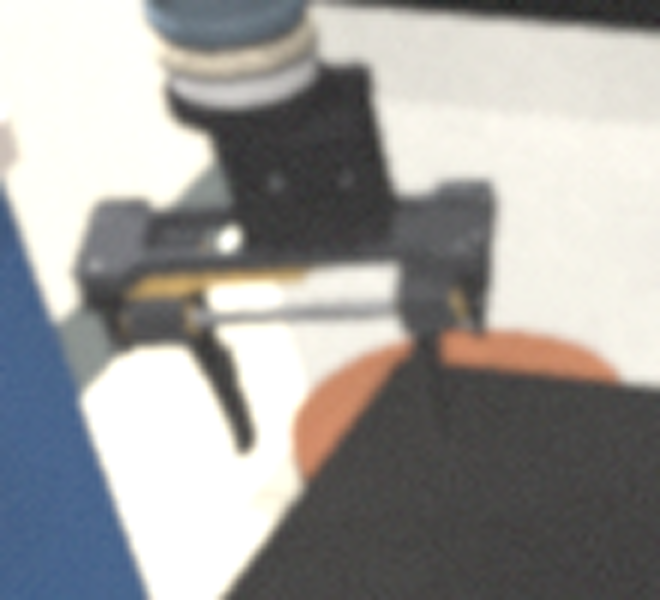

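Emit:
jog_arm(
  steps=[1,30,0,-1,0,1,30,0,-1,0,1,20,0,0,0,1,0,0,0,0,1,0,0,0,0],
)

```text
t: 2.17
ee_pos: [474.2, -270.4, 108.3]
ee_rot: [0.704, -0.066, -0.704, -0.066]
wrist_force: [-0.9, 0.4, 0.1]
gripper_width: 87.1
```

```bash
python3 to.py 474.3 -266.7 88; python3 - <<'E'
from h import *
from cell import camera,state
c=camera("scene");im=c["image"];p=state()["ee_pos"];M=R.from_quat(state()["ee_rot"]).as_matrix()
for k in(-51,0,51):print((np.array(proj(c,p+M[:,1]*k))-[180,120])*6)
crop(dict(image=cv2.convertScaleAbs(im,alpha=1.5,beta=20)),180,120,110,100,6,"pics/s5.png")
E
```

```text
pos [ 474.2 -270.4  108.3] yaw -1.758 tilt [ 0.0009 -0.0009] q [-0.72  0.53  1.71 -0.    0.9   1.03] t 2.175 F [-0.9  0.4  0.1] w 87.1
tool [20.3 -3.7  0.6]
[384.94433736 381.36328453]
[282.81913144 350.25717985]
[182.95448707 319.83961491]
```

View pics/s5.png

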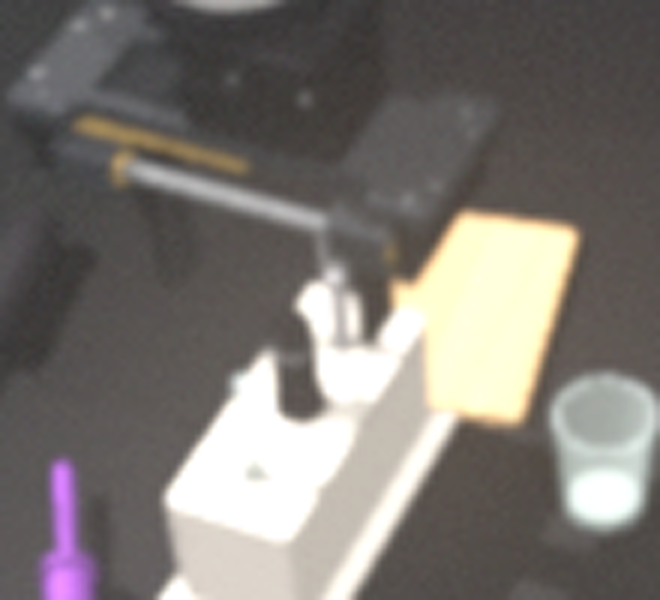

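The fingertips appear about 7 px above where the reported TCP projects. I have to settle that before grasping, so I'll look at the top view as well.

```bash
python3 - <<'E'
from h import *
from cell import camera,state
p=state()["ee_pos"];M=R.from_quat(state()["ee_rot"]).as_matrix()
c=camera("top")
for z in(0,19,70,110,150):
  for k in(-58,0,58):print(z,k,(np.array(proj(c,p+M[:,1]*k+[0,0,z]))-[290,180])*5)
crop(dict(image=cv2.convertScaleAbs(c["image"],alpha=2,beta=20)),290,180,140,120,5,"pics/t5.png")
c=camera("scene")
for z in(0,19,70,110,150):
  for k in(-58,0,58):print(z,k,(np.array(proj(c,p+M[:,1]*k+[0,0,z]))-[170,80])*6)
crop(dict(image=cv2.convertScaleAbs(c["image"],alpha=2,beta=20)),170,80,130,100,6,"pics/s6.png")
E
```

```text
0 -58 [190.50399568 346.28072212]
0 0 [323.49142678 373.01439674]
0 58 [456.81709697 399.81606555]
19 -58 [194.18731595 343.20036995]
19 0 [329.59905005 370.41644681]
19 58 [465.3614633  397.70300584]
70 -58 [204.76991133 334.35017006]
70 0 [347.14851047 362.95157589]
70 58 [489.91478817 391.63085966]
110 -58 [213.8611606  326.74717945]
110 0 [362.22668205 356.53789696]
110 58 [511.01315826 386.41313912]
150 -58 [223.74756406 318.47920324]
150 0 [378.62559617 349.56242453]
150 58 [533.962335   380.73770589]
0 -58 [459.14222675 625.68779022]
0 0 [342.81913144 590.25717985]
0 58 [229.41983794 555.7171242 ]
19 -58 [456.80081901 595.89557153]
19 0 [338.95487896 560.37616729]
19 58 [224.11006119 525.76131755]
70 -58 [450.19100972 511.79194451]
70 0 [328.05324367 476.07735332]
70 58 [209.13998347 441.30564747]
110 -58 [444.64775157 441.25918089]
110 0 [318.918844   405.44399998]
110 58 [196.60756725 370.6023666 ]
150 -58 [438.75633919 366.29648117]
150 0 [309.21889156 330.43741019]
150 58 [183.31007929 295.58283247]
```

View pics/t5.png

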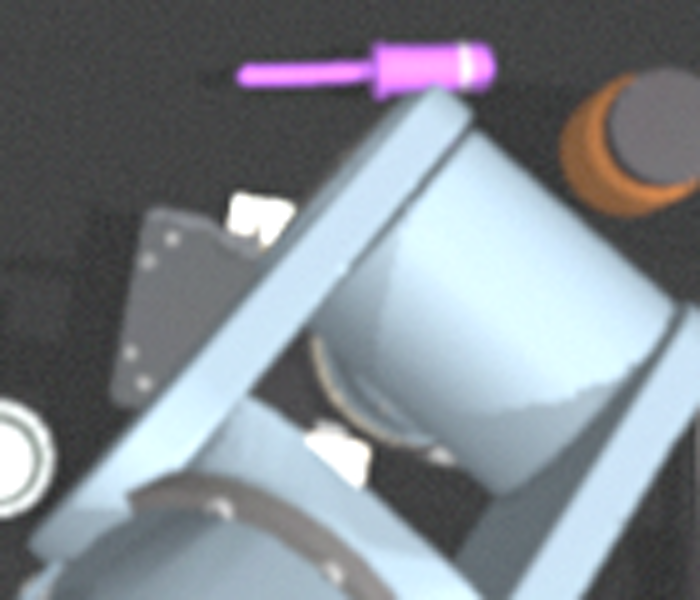

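View pics/s6.png

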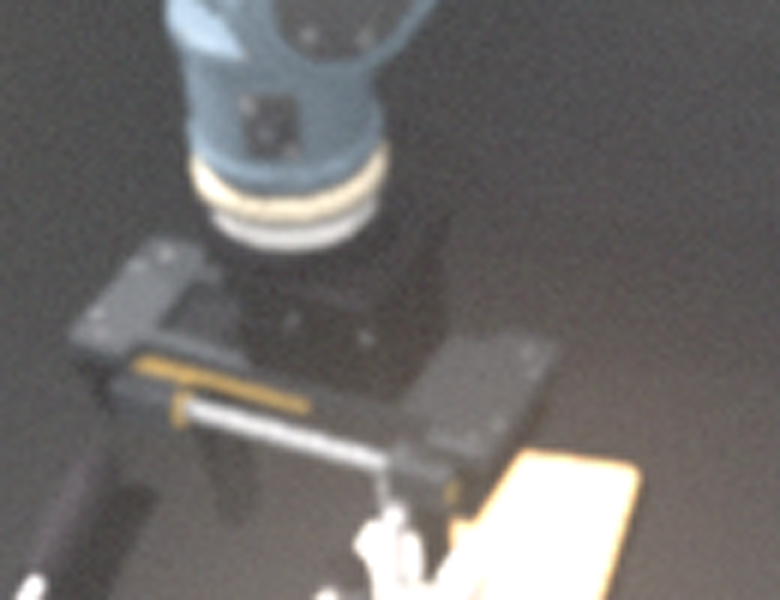

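```bash
python3 - <<'E'
from h import *
from cell import camera,state
st=state();p=st["ee_pos"];M=R.from_quat(st["ee_rot"]).as_matrix()
t=camera("top");s=camera("scene")
T=lambda x,y:(290+(x+.5)/5-.5,180+(y+.5)/5-.5)
S=lambda x,y:(170+(x+.5)/6-.5,80+(y+.5)/6-.5)
for a,b in(((150,210),(500,460)),((115,400),(555,345)),((172,238),(463,437)),((148,260),(497,423)),((130,352),(533,350))):
    q,e=tri(t,T(*a),s,S(*b));print(q.round(1),round(e,1),(M.T@(q-p)).round(1))
crop(dict(image=cv2.convertScaleAbs(s["image"],alpha=2.5,beta=30)),225,130,40,45,13,"pics/s7.png")
E
```

```text
[ 526.1 -182.7  252.1] 6.2 [-143.4  -95.1  -34.7]
[ 455.9 -173.2  253.5] 0.6 [-145.   -91.4   36. ]
[ 516.5 -195.3  252.9] 2.8 [-144.2  -80.9  -27.7]
[ 507.7 -185.   254.5] 0.2 [-145.8  -89.4  -17.1]
[ 472.9 -178.1  264. ] 0.6 [-155.4  -89.7   18.4]
```

View pics/s7.png

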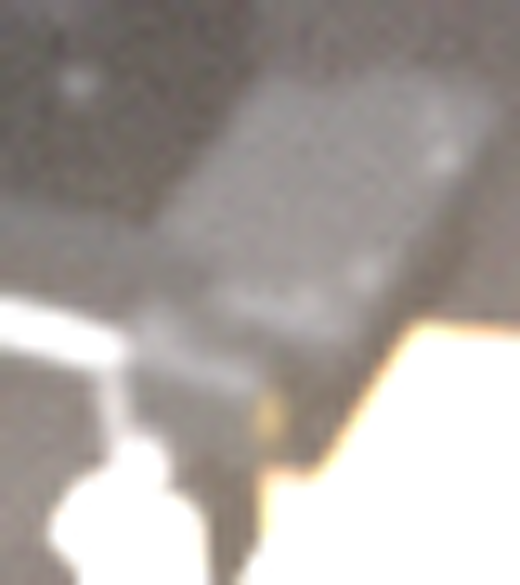

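The gripper body triangulates to the right place sideways: y -95 and z ±35 in the tool frame. The visible fingertips look about 27 mm above the reported TCP, though. Closing gently here will show which is right: about 22 mm wide if the tips reach the head, or shut if they pass above it.

Emit:
jog_arm(
  steps=[1,0,-3,0,0,1,0,0,0,0,-0.3,0,0,0,0,-1,0,0,0,0,-1,0,0,0,0,-1,0,0,0,0,-1,0,0,0,0],
  squeeze=5,
)

```text
t: 3.3
ee_pos: [474.7, -266.1, 107.7]
ee_rot: [0.704, -0.065, -0.704, -0.065]
wrist_force: [0.6, -0.3, 0.5]
gripper_width: 44.9
```

```bash
python3 to.py 474.3 -266.7 88; python3 - <<'E'
from h import *
from cell import camera
s=camera("scene")
crop(dict(image=cv2.convertScaleAbs(s["image"],alpha=1.6,beta=20)),190,100,80,100,6,"pics/s8.png")
E
```

```text
pos [ 474.7 -266.1  107.7] yaw -1.756 tilt [ 0.0001 -0.    ] q [-0.72  0.53  1.71  0.    0.9   1.04] t 3.3 F [ 0.6 -0.3  0.5] w 44.9
tool [19.7  0.7  0.3]
```

View pics/s8.png

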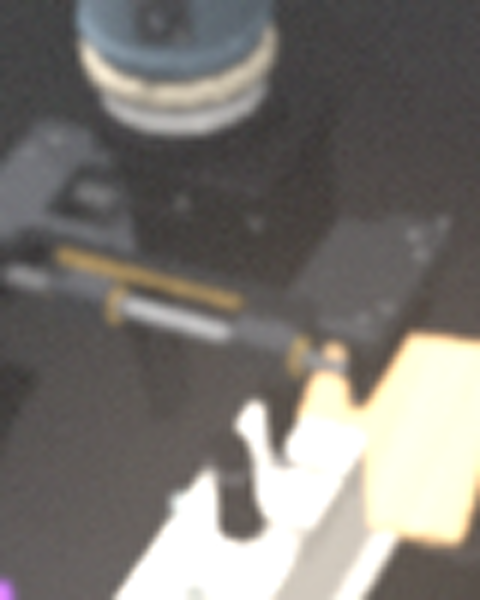

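```bash
python3 - <<'E'
from h import *
from cell import camera
d=pickle.load(open("cam0.pkl","rb"))
s=camera("scene")
a=s["image"][130:205,195:275,::-1];b=d["scene"]["image"][130:205,195:275,::-1]
g=lambda i:(255*(i/255.)**.6).astype(np.uint8)
cv2.imwrite("pics/s9.png",cv2.resize(np.hstack([g(b),g(a)]),None,fx=5,fy=5,interpolation=cv2.INTER_CUBIC))
E
```

```text
(no output)
```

View pics/s9.png

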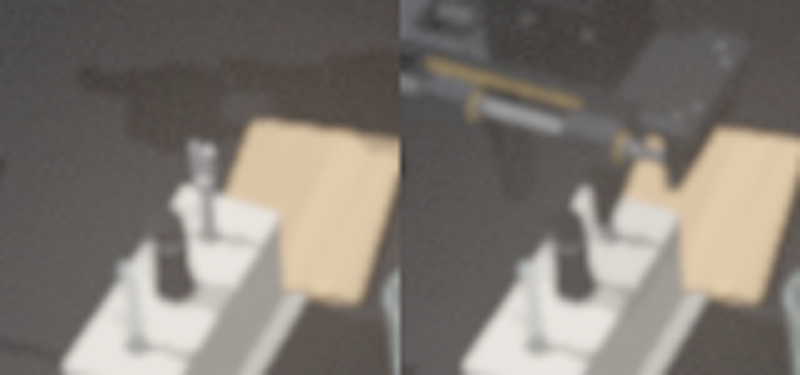

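The steel rod now leans: its top moved from (203,150) to (185,195) in its half of the mosaic. So a finger is really at the rod, behind where it is reported to be. I'll open up and rise right away, then measure the offset.

Emit:
jog_arm(
  steps=[1,0,0,0,0,1,0,0,0,0,1,0,0,0,0,1,-30,0,0,0,1,-40,0,0,0,1,0,0,0,0],
)

```text
t: 4.15
ee_pos: [476.8, -267.8, 180.8]
ee_rot: [0.706, -0.067, -0.702, -0.064]
wrist_force: [-0.3, -0.3, -0.1]
gripper_width: 85.2
```

```bash
python3 to.py 474.3 -266.7 88; python3 - <<'E'
from h import *
from cell import camera
t=camera("top");s=camera("scene")
pickle.dump(dict(top=t,scene=s),open("cam1.pkl","wb"))
g=lambda i:(255*(i/255.)**.5).astype(np.uint8)
cv2.imwrite("pics/s10.png",cv2.resize(g(s["image"][80:205,170:290,::-1]),None,fx=4.8,fy=4.8,interpolation=cv2.INTER_CUBIC))
cv2.imwrite("pics/t10.png",cv2.resize(g(t["image"][180:300,290:430,::-1]),None,fx=5,fy=5,interpolation=cv2.INTER_CUBIC))
E
```

```text
pos [ 476.8 -267.8  180.8] yaw -1.756 tilt [ 0.0058 -0.005 ] q [-0.72  0.43  1.64  0.    1.06  1.04] t 4.15 F [-0.3 -0.3 -0.1] w 85.2
tool [92.7 -0.9  3.3]
```

View pics/s10.png

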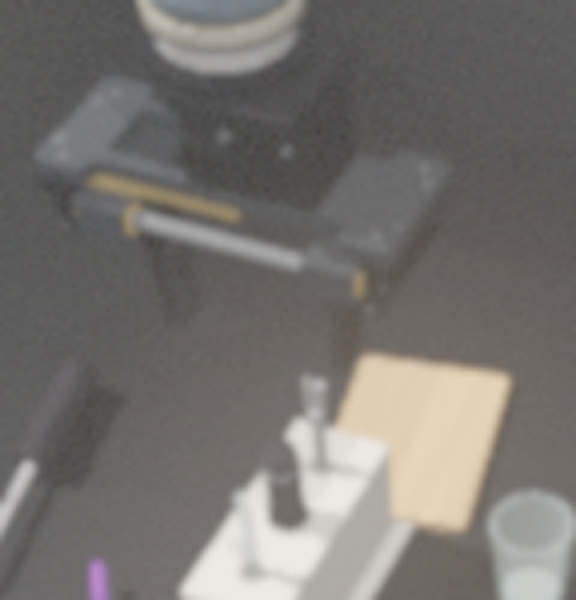

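View pics/t10.png

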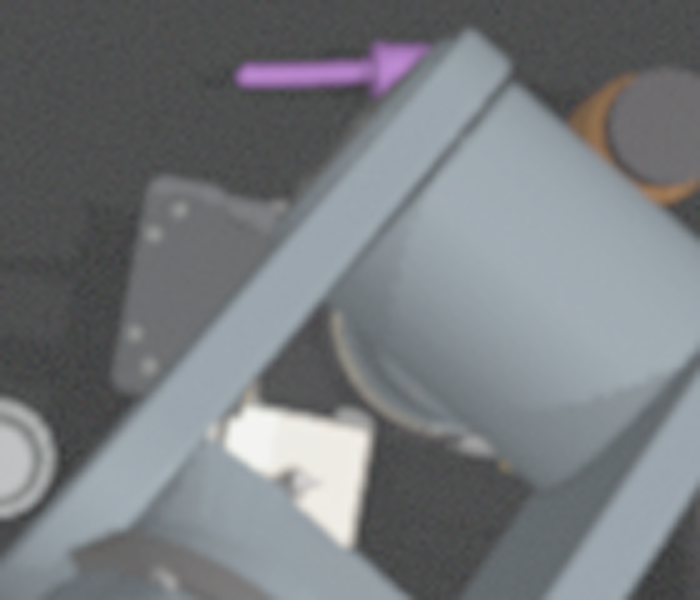

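```bash
python3 - <<'E'
from h import *
d=pickle.load(open("cam1.pkl","rb"));t,s=d["top"],d["scene"]
S=lambda x,y:(170+(x+.5)/4.8-.5,80+(y+.5)/4.8-.5)
st=np.array([476.8,-267.8,180.8]);yaw=-1.756;yy=np.array([np.cos(yaw),np.sin(yaw)]);zz=np.array([np.sin(yaw),-np.cos(yaw)])
for z in(150,165,181,195,210,220):
  o=[]
  for p in((345,375),(178,318)):
    q=onz(s,*S(*p),z);r=q[:2]-st[:2];o.append((q.round(0),round(r@yy),round(r@zz)))
  print(z,o)
# earlier rod lean: top of rod shift
E
```

```text
150 [(array([ 430., -239.,  150.]), -20, 51), (array([ 403., -346.,  150.]), 90, 58)]
165 [(array([ 446., -234.,  165.]), -27, 37), (array([ 419., -339.,  165.]), 80, 44)]
181 [(array([ 462., -229.,  181.]), -36, 21), (array([ 436., -331.,  181.]), 69, 28)]
195 [(array([ 477., -224.,  195.]), -43, 8), (array([ 451., -324.,  195.]), 60, 15)]
210 [(array([ 492., -219.,  210.]), -51, -6), (array([ 467., -317.,  210.]), 50, 0)]
220 [(array([ 503., -215.,  220.]), -56, -16), (array([ 478., -312.,  220.]), 43, -10)]
```

I had misread that picture. The +y finger was only hiding the rod, which is upright where it was (315,385 in this crop). The fingers had also not finished closing at 45 mm. I'll go back to the same height and close fully this time.

Emit:
jog_arm(
  steps=[1,37,-1,2,0,1,36,0,1,0,1,0,0,0,0,-1,0,0,0,0,-1,0,0,0,0,-1,0,0,0,0,-1,0,0,0,0,-1,0,0,0,0,-1,0,0,0,0,-1,0,0,0,0,-1,0,0,0,0],
  squeeze=5,
)

```text
t: 5.62
ee_pos: [472.0, -264.5, 104.6]
ee_rot: [-0.704, 0.065, 0.704, 0.065]
wrist_force: [0.2, -0.2, -0.4]
gripper_width: 14.9
```

```bash
python3 to.py 474.3 -266.7 88; python3 - <<'E'
from h import *
from cell import camera
d=pickle.load(open("cam0.pkl","rb"))
s=camera("scene")
a=s["image"][130:205,195:275,::-1];b=d["scene"]["image"][130:205,195:275,::-1]
g=lambda i:(255*(i/255.)**.6).astype(np.uint8)
cv2.imwrite("pics/s11.png",cv2.resize(np.hstack([g(b),g(a)]),None,fx=5,fy=5,interpolation=cv2.INTER_CUBIC))
E
```

```text
pos [ 472.  -264.5  104.6] yaw -1.756 tilt [-0.0001  0.0001] q [-0.72  0.53  1.72 -0.    0.89  1.04] t 5.625 F [ 0.2 -0.2 -0.4] w 14.9
tool [16.6  1.7 -2.7]
```

View pics/s11.png

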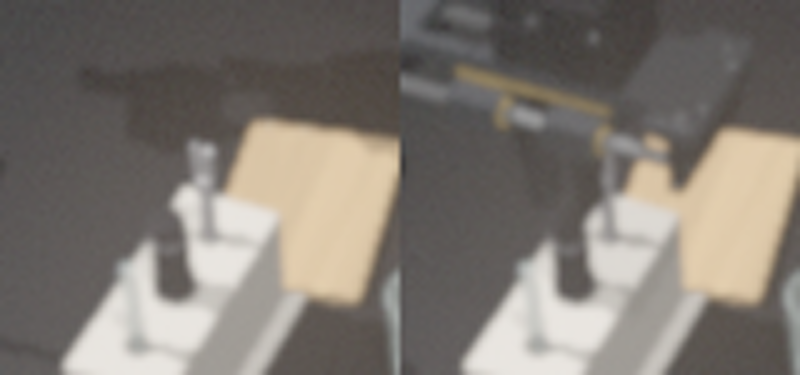

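The fingers closed to 15 mm without touching the 22 mm head, with the reported TCP at 105. That is well below the head's top at 129, so the real fingertips are about 27 mm above the reported TCP, as the pictures showed. I'll open, go down 27 mm more, and close.

Emit:
jog_arm(
  steps=[1,0,0,0,0,1,0,1,-2,0,1,0,0,0,0,1,0,0,0,0,1,0,0,0,0,1,0,0,0,0,1,0,0,0,0,1,25,0,0,0,1,0,0,0,0,1,0,0,0,0],
  squeeze=5,
)

```text
t: 6.92
ee_pos: [474.0, -266.0, 80.0]
ee_rot: [0.704, -0.065, -0.704, -0.065]
wrist_force: [0.4, -0.3, 1.1]
gripper_width: 86.6
```

```bash
python3 to.py 474.3 -266.7 61; python3 - <<'E'
from h import *
from cell import camera,state
s=camera("scene");p=state()["ee_pos"];M=R.from_quat(state()["ee_rot"]).as_matrix()
g=lambda i:(255*(i/255.)**.55).astype(np.uint8)
cv2.imwrite("pics/s12.png",cv2.resize(g(s["image"][125:205,190:280,::-1]),None,fx=7,fy=7,interpolation=cv2.INTER_CUBIC))
for z in(0,27):
  for k in(-51,51):print(z,k,(np.array(proj(s,p+M[:,1]*k+[0,0,z]))-[190,125])*7)
E
```

```text
pos [ 474. -266.   80.] yaw -1.756 tilt [ 0.0003 -0.0002] q [-0.72  0.57  1.74  0.    0.83  1.04] t 6.925 F [ 0.4 -0.3  1.1] w 86.6
tool [19.   0.6 -0.5]
0 -51 [393.81084297 460.87775004]
0 51 [162.1515013  389.62776465]
27 -51 [389.95420611 413.1209914 ]
27 51 [154.09349119 341.60802839]
```

View pics/s12.png

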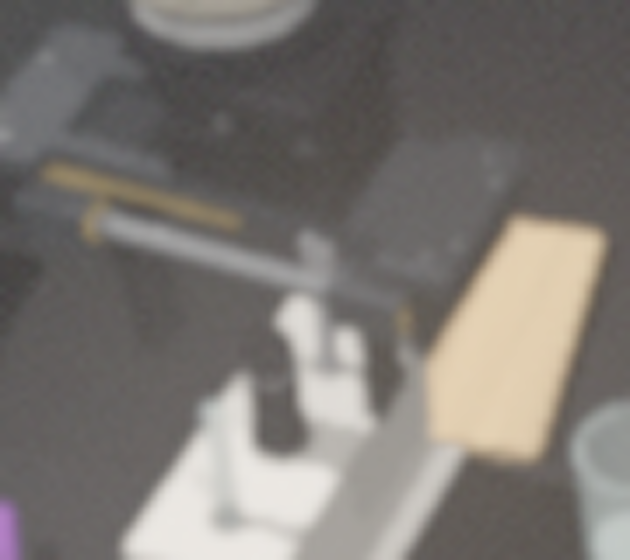

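```bash
python3 - <<'E'
from h import *
from cell import camera,state
d=pickle.load(open("cam0.pkl","rb"))["scene"]
s=camera("scene")
g=lambda i:(255*(i/255.)**.55).astype(np.uint8)
a=g(s["image"][145:185,215:255,::-1]);b=g(d["image"][145:185,215:255,::-1])
cv2.imwrite("pics/s13.png",cv2.resize(np.hstack([b,a]),None,fx=10,fy=10,interpolation=cv2.INTER_NEAREST))
E
```

```text
(no output)
```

View pics/s13.png

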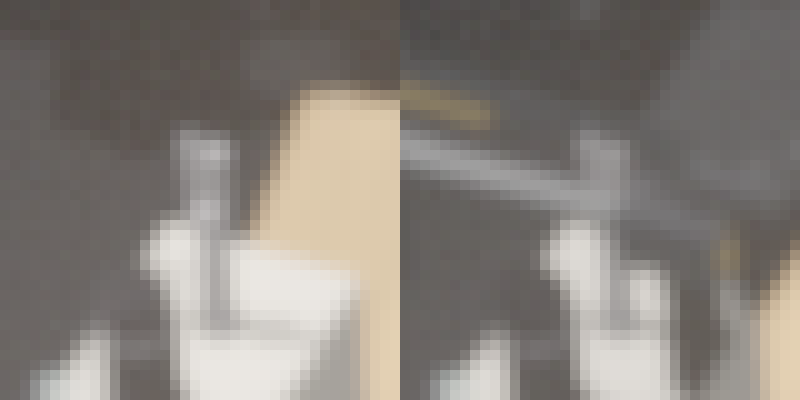

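The steel rod's blade at (590,160) is drawn in front of the gripper's bar, which is surprising. I'll locate the bar by parallax, using its pixel positions from the poses so far.

```bash
python3 - <<'E'
from h import *
from scipy.optimize import least_squares
d=pickle.load(open("cam0.pkl","rb"));s=d["scene"]
def pose(p,yaw):
    y=np.array([np.cos(yaw),np.sin(yaw),0]);x=np.array([0,0,-1.]);z=np.cross(x,y);return np.array(p),np.array([x,y,z]).T
# yellow right carriage mark when open
obs=[(pose([476.8,-267.8,180.8],-1.756),(170+360.5/4.8-.5,80+283.5/4.8-.5)),
     (pose([474,-266,80],-1.756),(190+403.5/7-.5,125+318.5/7-.5)),
     (pose([193.44,-593.5,186.7],-1.256),(90+460.5/6-.5,305.5/6-.5)),
     (pose([474.2,-270.4,108.3],-1.758),(170+451/6-.5,80+493/6-.5))]
for sel in((0,1,2,3),(0,1,3)):
    f=lambda q:np.concatenate([np.array(proj(s,obs[i][0][0]+obs[i][0][1]@q))-obs[i][1] for i in sel])
    r=least_squares(f,[-75,-45,0]);print(sel,r.x.round(1),r.fun.round(1))
    print(np.sqrt(np.diag(np.linalg.inv(r.jac.T@r.jac))).round(0))
E
```

```text
(0, 1, 2, 3) [-118.8  -76.6  -33.2] [-0.6  0.2  0.3  0.1 -0.1 -0.1  0.3 -0.2]
[5. 3. 6.]
(0, 1, 3) [-121.6  -78.   -35.9] [-0.6  0.1  0.3  0.1  0.3 -0.2]
[28. 14. 27.]
```

```bash
python3 - <<'E'
from h import *
from cell import camera
d=pickle.load(open("cam1.pkl","rb"))["scene"]
s=camera("scene")
g=lambda i:(255*(i/255.)**.5).astype(np.uint8)
a=g(s["image"][140:190,205:260,::-1]);b=g(d["image"][109:159,202:257,::-1])
cv2.imwrite("pics/s14.png",cv2.resize(np.hstack([b,a]),None,fx=7,fy=7,interpolation=cv2.INTER_CUBIC))
d0=pickle.load(open("cam0.pkl","rb"))
t,s0=d0["top"],d0["scene"]
print(tri(t,(310+232/6,210+398/6),s0,(235.5,160)), tri(t,(310+268/6,210+158/6),s0,(195+150/6,145+228/6)))
for n,p in(("steel@430",[430,-258.5,142]),("glass@518",[518.6,-274.6,135])):print(n,proj(t,p),proj(s0,p))
E
```

```text
(array([ 428.16394328, -255.4758544 ,  136.65892013]), np.float64(3.58600659113974)) (array([ 512.92210729, -272.11868146,  128.7909923 ]), np.float64(8.85181890858559))
steel@430 (np.float64(351.3010497340693), np.float64(275.2344364043719)) (np.float64(234.7598471768726), np.float64(158.90262055966483))
glass@518 (np.float64(358.2889807567993), np.float64(232.88024995962795)) (np.float64(219.91664307051508), np.float64(182.88751766985945))
```

View pics/s14.png

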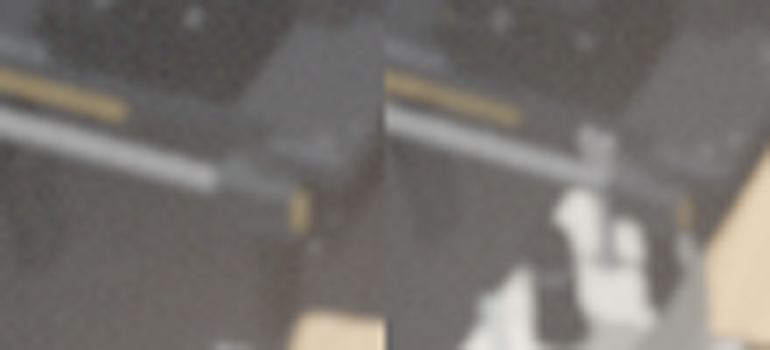

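```bash
python3 - <<'E'
from h import *
from cell import camera
t=camera("top");g=lambda i:(255*(i/255.)**.5).astype(np.uint8)
cv2.imwrite("pics/t15.png",cv2.resize(g(t["image"][200:300,300:420,::-1]),None,fx=6,fy=6,interpolation=cv2.INTER_CUBIC))
c=np.array([474,-266]);yaw=-1.756;y=np.array([np.cos(yaw),np.sin(yaw)]);zz=np.array([np.sin(yaw),-np.cos(yaw)])
for z in(150,224):
  for k in(-95,0,95):
    for w in(-37,37):
      q=c+y*k+zz*w;print(z,k,w,((np.array(proj(t,[*q,z]))-[300,200])*6).round())
print("stand corners",[((np.array(proj(t,[*p,75]))-[300,200])*6).round() for p in((553,-249),(542,-311),(407,-223),(396,-284))])
E
```

```text
150 -95 -37 [ 80. 163.]
150 -95 37 [ 40. 374.]
150 0 -37 [351. 217.]
150 0 37 [313. 429.]
150 95 -37 [623. 271.]
150 95 37 [587. 484.]
224 -95 -37 [ 92. 137.]
224 -95 37 [ 48. 364.]
224 0 -37 [384. 195.]
224 0 37 [343. 423.]
224 95 -37 [677. 253.]
224 95 37 [639. 482.]
stand corners [array([257., 121.]), array([424., 152.]), array([187., 517.]), array([355., 549.])]
```

View pics/t15.png

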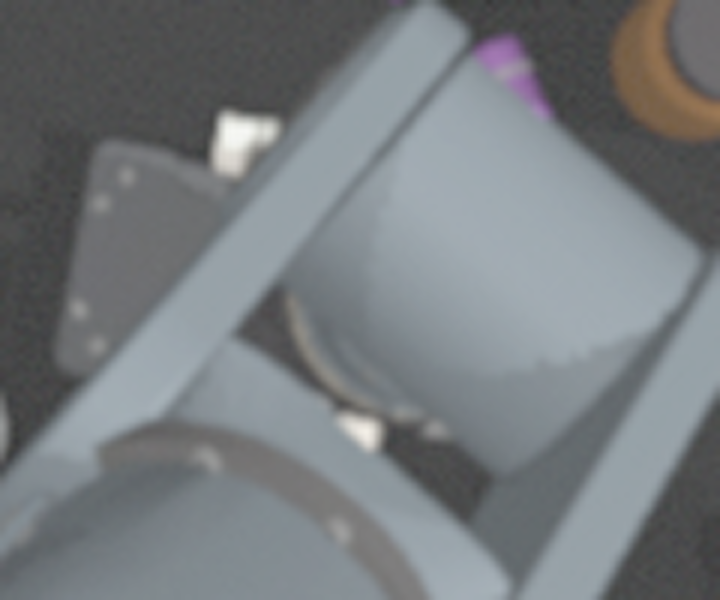

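The top view confirms the gripper's position in xy: plate corners at (100,140) and (60,370) are within 3–4 mm of the prediction. Only the height is in doubt, so I'll close gently here. If it stops at 22 mm, it is on the head.

Emit:
jog_arm(
  steps=[-1,0,0,0,0,-1,0,0,0,0,-1,0,0,0,0,-1,0,0,0,0,-1,0,0,0,0,-1,0,0,0,0,-1,0,0,0,0,-1,0,0,0,0,-1,0,0,0,0],
  squeeze=5,
)

```text
t: 8.25
ee_pos: [473.8, -265.9, 79.6]
ee_rot: [0.704, -0.065, -0.704, -0.065]
wrist_force: [-0.3, -0.7, 0.9]
gripper_width: 21.7
```

```bash
python3 to.py 474.3 -266.7 61; python3 - <<'E'
from h import *
from cell import camera
s=camera("scene")
g=lambda i:(255*(i/255.)**.55).astype(np.uint8)
cv2.imwrite("pics/s16.png",cv2.resize(g(s["image"][125:205,190:280,::-1]),None,fx=7,fy=7,interpolation=cv2.INTER_CUBIC))
E
```

```text
pos [ 473.8 -265.9   79.6] yaw -1.756 tilt [ 0.0001 -0.0001] q [-0.72  0.57  1.74 -0.    0.83  1.04] t 8.25 F [-0.3 -0.7  0.9] w 21.7
tool [18.6  0.7 -0.7]
```

View pics/s16.png

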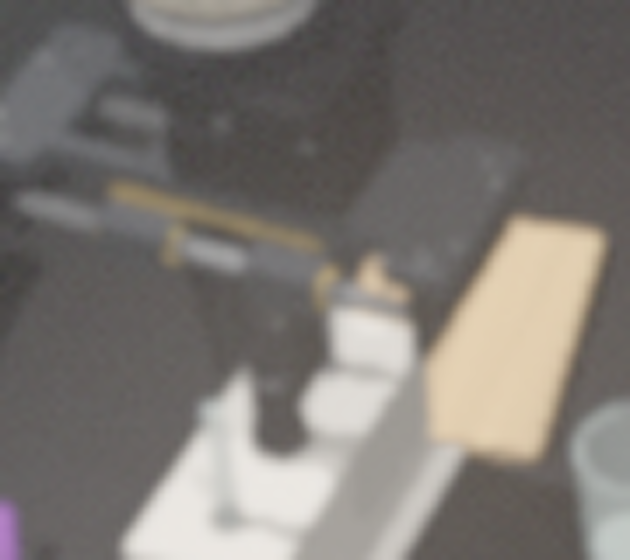

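It stopped at 21.7 mm, so the pads are on the head and the real tips are about 27 mm above the reported TCP. I'll reopen slightly, go 13 mm deeper for a better hold, grip at 20 N, and lift a little.

Emit:
jog_arm(
  steps=[-0.2,0,0,0,0,-0.2,0,0,0,0,-0.2,13,0,0,0,-0.2,0,0,0,0,-1,0,0,0,0,-1,0,0,0,0,-1,0,0,0,0,-1,0,0,0,0,-1,0,0,0,0,-1,-20,0,0,0,-1,-20,0,0,0,-1,0,0,0,0],
  squeeze=20,
)

```text
t: 9.8
ee_pos: [474.8, -266.7, 107.9]
ee_rot: [0.705, -0.066, -0.703, -0.065]
wrist_force: [-0.8, -0.1, -1.2]
gripper_width: 21.5
```

```bash
python3 to.py 474.3 -266.7 200; python3 - <<'E'
from h import *
from cell import camera
s=camera("scene")
g=lambda i:(255*(i/255.)**.55).astype(np.uint8)
cv2.imwrite("pics/s17.png",cv2.resize(g(s["image"][115:205,190:280,::-1]),None,fx=6.5,fy=6.5,interpolation=cv2.INTER_CUBIC))
E
```

```text
pos [ 474.8 -266.7  107.9] yaw -1.756 tilt [ 0.0028 -0.0024] q [-0.72  0.53  1.72  0.    0.89  1.04] t 9.8 F [-0.8 -0.1 -1.2] w 21.5
tool [-92.1   0.2   0.2]
```

View pics/s17.png

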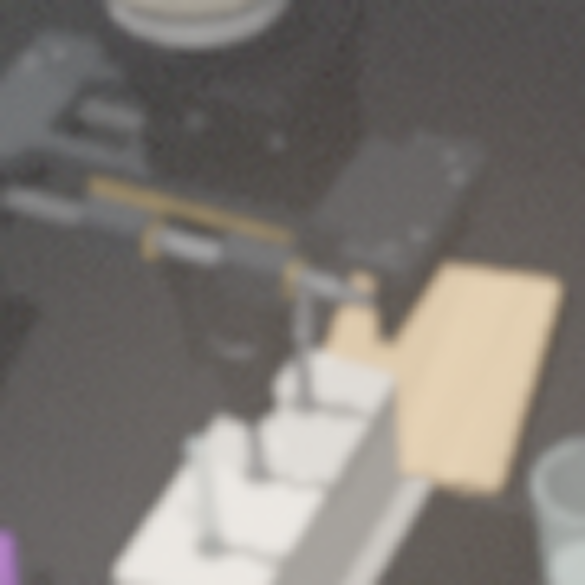

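The probe is out: its stem shows at (255,440), still leaving the hole, and the width is 21.5 mm. I'll lift further while turning the jaws to the tunnel's x, yaw about -0.13.

Emit:
jog_arm(
  steps=[-1,-40,0,0,0,-1,-40,0,0,0,-1,-20,0,0,-0.163,-1,-20,0,0,-0.163,-1,-20,0,0,-0.163,-1,-15,0,0,-0.163,-1,0,0,0,-0.163,-1,0,0,0,-0.163,-1,0,0,0,-0.163,-1,0,0,0,-0.163,-1,0,0,0,-0.163,-1,0,0,0,-0.163,-1,0,0,0,0],
)

```text
t: 11.48
ee_pos: [473.2, -265.5, 260.4]
ee_rot: [-0.531, -0.468, 0.531, -0.466]
wrist_force: [-0.1, -0.1, -0.6]
gripper_width: 21.3
```

```bash
python3 to.py 501.3 173.5 262
```

```text
pos [ 473.2 -265.5  260.4] yaw -0.128 tilt [-0.0019  0.0016] q [-0.72  0.34  1.55 -0.    1.26 -0.59] t 11.475 F [-0.1 -0.1 -0.6] w 21.3
tool [  -1.   -28.1 -439. ]
```

Emit:
jog_arm(
  steps=[-1,-1,-3,-30,0,-1,0,-4,-50,0,-1,0,-4,-55,0,-1,0,-4,-55,0,-1,0,-3,-55,0,-1,0,-3,-55,0,-1,0,-3,-55,0,-1,0,-2,-50,0,-1,0,-2,-34,0,-1,0,0,0,0,-1,0,0,0,0,-1,0,0,0,0],
)

```text
t: 12.98
ee_pos: [501.1, 172.0, 262.4]
ee_rot: [-0.531, -0.467, 0.531, -0.467]
wrist_force: [-0.0, 1.5, -0.4]
gripper_width: 21.7
```

```bash
python3 to.py 501.3 173.5 235; python3 - <<'E'
from h import *
from cell import camera
t=camera("top");s=camera("scene");pickle.dump(dict(top=t,scene=s),open("cam2.pkl","wb"))
g=lambda i:(255*(i/255.)**.6).astype(np.uint8)
a=cv2.resize(g(t["image"][200:275,100:175,::-1]),None,fx=5,fy=5,interpolation=cv2.INTER_CUBIC)
b=cv2.resize(g(s["image"][130:205,365:440,::-1]),None,fx=5,fy=5,interpolation=cv2.INTER_CUBIC)
cv2.imwrite("pics/ts18.png",np.hstack([a,b]))
for z in(254,270,205):print(z,[((np.array(proj(c,[501.3,173.5,z]))-o)*5).round() for c,o in((t,[100,200]),(s,[365,130]))])
E
```

```text
pos [501.1 172.  262.4] yaw -0.128 tilt [-0.0006 -0.0004] q [ 0.12  0.31  1.57 -0.    1.25  0.25] t 12.975 F [-0.   1.5 -0.4] w 21.7
tool [27.4  0.1 -1.5]
254 [array([129., 163.]), array([211., 200.])]
270 [array([115., 159.]), array([220., 174.])]
205 [array([170., 176.]), array([186., 275.])]
```

View pics/ts18.png

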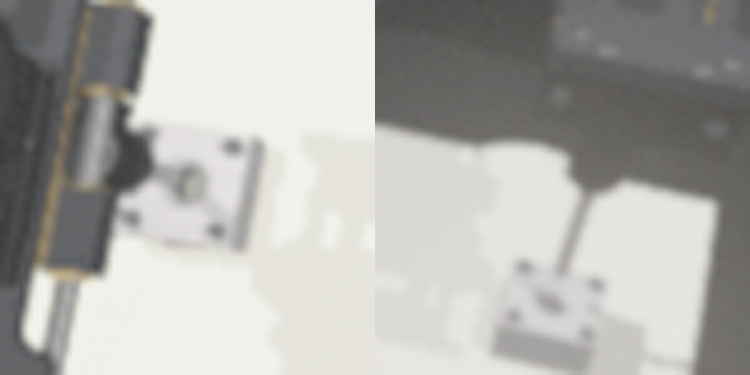

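The scene view shows the stem tip at (187,272) against (186,275) predicted above the well, so it lines up in both views. I'll go down in stages and watch the force.

Emit:
jog_arm(
  steps=[-1,12,0,-1,0,-1,12,0,0,0,-1,12,0,0,0,-1,0,0,0,0],
)

```text
t: 13.58
ee_pos: [500.1, 174.0, 225.0]
ee_rot: [-0.529, -0.468, 0.532, -0.467]
wrist_force: [0.7, -0.4, 0.1]
gripper_width: 21.3
```

```bash
python3 to.py 501.3 173.5 183; python3 - <<'E'
from h import *
from cell import camera
t=camera("top");s=camera("scene")
g=lambda i:(255*(i/255.)**.6).astype(np.uint8)
a=cv2.resize(g(t["image"][200:275,100:175,::-1]),None,fx=5,fy=5,interpolation=cv2.INTER_CUBIC)
b=cv2.resize(g(s["image"][130:205,365:440,::-1]),None,fx=5,fy=5,interpolation=cv2.INTER_CUBIC)
cv2.imwrite("pics/ts19.png",np.hstack([a,b]))
E
```

```text
pos [500.1 174.  225. ] yaw -0.126 tilt [-0.0035 -0.0004] q [ 0.12  0.36  1.62 -0.    1.17  0.25] t 13.575 F [ 0.7 -0.4  0.1] w 21.3
tool [42.   1.4  0.3]
```

View pics/ts19.png

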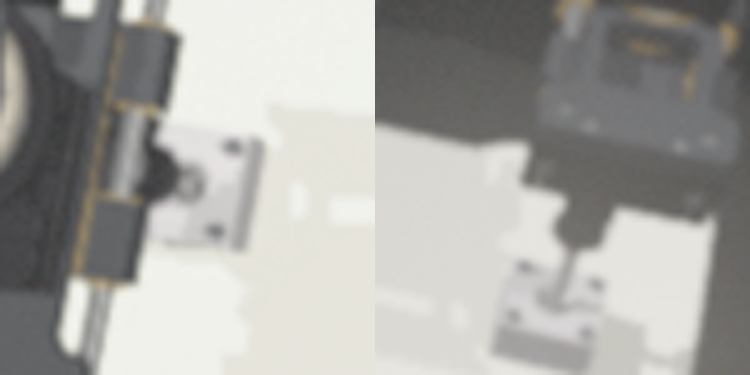

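The stem has entered the hole, at about (555,300) in the scene half, with no force. I'll continue down.

Emit:
jog_arm(
  steps=[-1,12,1,0,0,-1,12,0,0,0,-1,12,0,0,0,-1,4,0,0,0,-1,0,0,0,0],
)

```text
t: 14.3
ee_pos: [502.0, 174.0, 186.2]
ee_rot: [-0.53, -0.468, 0.531, -0.467]
wrist_force: [0.2, 0.5, 0.1]
gripper_width: 21.4
```

```bash
python3 to.py 501.3 173.5 181; python3 - <<'E'
from h import *
from cell import camera
t=camera("top");s=camera("scene")
g=lambda i:(255*(i/255.)**.6).astype(np.uint8)
a=cv2.resize(g(t["image"][200:275,100:175,::-1]),None,fx=5,fy=5,interpolation=cv2.INTER_CUBIC)
b=cv2.resize(g(s["image"][130:205,365:440,::-1]),None,fx=5,fy=5,interpolation=cv2.INTER_CUBIC)
cv2.imwrite("pics/ts20.png",np.hstack([a,b]))
E
```

```text
pos [502.  174.  186.2] yaw -0.126 tilt [-0.0009 -0.0001] q [0.12 0.4  1.67 0.   1.07 0.25] t 14.3 F [0.2 0.5 0.1] w 21.4
tool [ 5.2 -0.7  0.6]
```

View pics/ts20.png

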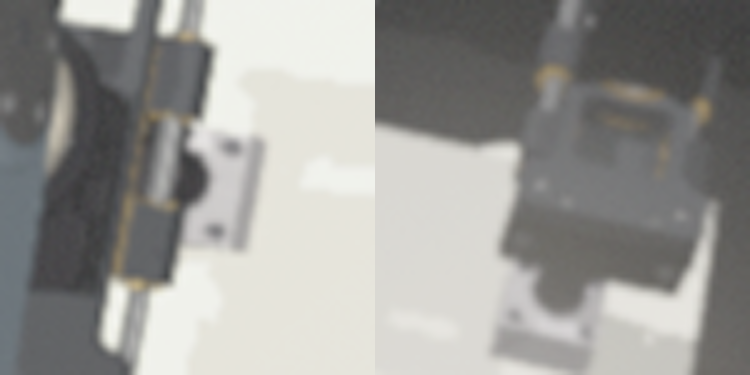

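Emit:
jog_arm(
  steps=[-1,3,0,0,0,-1,1,0,0,0,-1,0,0,0,0],
)

```text
t: 14.78
ee_pos: [502.2, 174.0, 182.6]
ee_rot: [-0.53, -0.468, 0.53, -0.468]
wrist_force: [-1.2, 0.5, -1.4]
gripper_width: 21.6
```

Emit:
jog_arm(
  steps=[0,0,0,0,0,0.2,0,0,0,0,0.5,0,0,0,0,0.5,0,0,0,0,0.5,-30,0,0,0,0.5,-40,0,0,0,0.5,-30,0,0,0,0.5,0,0,0,0],
)

```text
t: 15.78
ee_pos: [504.1, 174.3, 285.2]
ee_rot: [0.532, 0.466, -0.529, 0.469]
wrist_force: [0.5, -0.4, -0.1]
gripper_width: 65.0
```

```bash
python3 to.py 620 -23 181; python3 - <<'E'
from h import *
from cell import camera
t=camera("top");s=camera("scene")
g=lambda i:(255*(i/255.)**.6).astype(np.uint8)
a=cv2.resize(g(t["image"][200:275,100:175,::-1]),None,fx=5,fy=5,interpolation=cv2.INTER_CUBIC)
b=cv2.resize(g(s["image"][130:205,365:440,::-1]),None,fx=5,fy=5,interpolation=cv2.INTER_CUBIC)
cv2.imwrite("pics/ts21.png",np.hstack([a,b]))
for z in(189,193,243):print(z,[((np.array(proj(c,[501.3,173.5,z]))-o)*5).round() for c,o in((t,[100,200]),(s,[365,130]))])
E
```

```text
pos [504.1 174.3 285.2] yaw -0.126 tilt [0.0064 0.0008] q [0.12 0.29 1.54 0.   1.3  0.25] t 15.775 F [ 0.5 -0.4 -0.1] w 65.0
tool [104.8 139.1 181.4]
189 [array([182., 180.]), array([178., 298.])]
193 [array([179., 179.]), array([180., 292.])]
243 [array([139., 166.]), array([206., 217.])]
```

View pics/ts21.png

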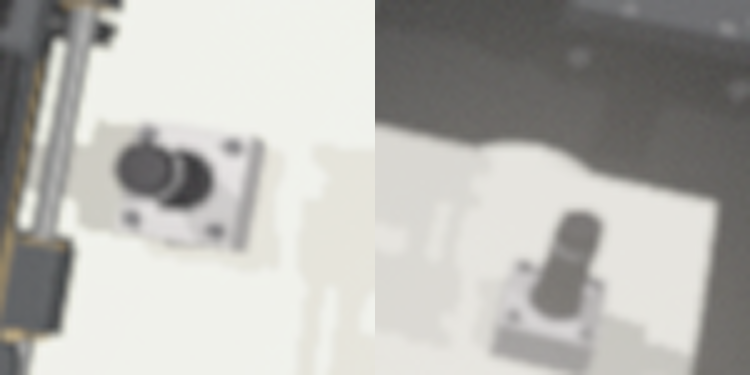

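The probe is seated. Its flange is at (183,183) and its head top at (145,168) in the top view, and (205,220) in the scene, all matching the prediction for a fully seated, upright probe. Next I'll go above the knob.

Emit:
jog_arm(
  steps=[1,0,20,26,0,1,0,34,45,0,1,0,34,45,0,1,0,31,40,0,1,0,20,25,0,1,0,0,0,0,1,50,0,0,0,1,50,0,0,0,1,20,0,0,0,1,0,0,0,0,1,0,0,0,0],
)

```text
t: 17.25
ee_pos: [617.6, -22.4, 163.2]
ee_rot: [0.531, 0.468, -0.53, 0.468]
wrist_force: [-0.8, -0.3, 0.2]
gripper_width: 86.8
```

```bash
python3 to.py 620.5 -23 78; python3 - <<'E'
from h import *
from cell import camera
t=camera("top");s=camera("scene")
g=lambda i:(255*(i/255.)**.6).astype(np.uint8)
a=cv2.resize(g(t["image"][130:250,170:290,::-1]),None,fx=3.3,fy=3.3,interpolation=cv2.INTER_CUBIC)
b=cv2.resize(g(s["image"][160:280,270:390,::-1]),None,fx=3.3,fy=3.3,interpolation=cv2.INTER_CUBIC)
cv2.imwrite("pics/ts22.png",np.hstack([a,b]))
E
```

```text
pos [617.6 -22.4 163.2] yaw -0.125 tilt [0.0007 0.0001] q [-0.22  0.55  1.48  0.    1.12 -0.09] t 17.25 F [-0.8 -0.3  0.2] w 86.8
tool [85.2  2.9  0.3]
```

View pics/ts22.png

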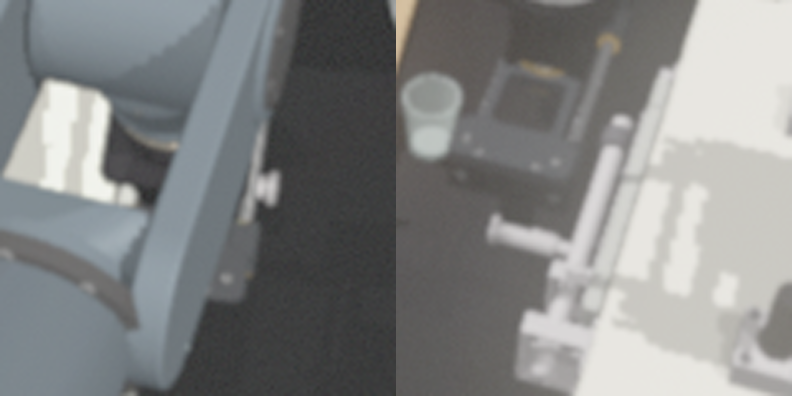

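```bash
python3 - <<'E'
from h import *
from cell import camera
s=camera("scene");t=camera("top")
p=np.array([617.6,-22.4,163.2]);y=np.array([np.cos(-.125),np.sin(-.125),0]);zz=np.array([np.sin(-.125),-np.cos(-.125),0])
f=lambda c,q:(np.array(proj(c,q))-([270,160] if c is s else [170,130]))*3.3+([396,0] if c is s else [0,0])
for h in(0,27,100,144):
  for k in(-95,-51,51,95):print(h,k,f(s,p+y*k+[0,0,h]).round(),f(t,p+y*k+[0,0,h]).round())
print("knob",f(s,[620.5,-23,124]),f(t,[620.5,-23,124]))
cv2.imwrite("pics/s23.png",s["image"][:,:,::-1])
E
```

```text
0 -95 [566. 106.] [202. 322.]
0 -51 [551. 148.] [213. 252.]
0 51 [512. 256.] [237.  94.]
0 95 [493. 308.] [248.  28.]
27 -95 [570.  81.] [197. 317.]
27 -51 [554. 123.] [208. 246.]
27 51 [514. 232.] [233.  83.]
27 95 [495. 284.] [244.  15.]
100 -95 [579.   7.] [181. 302.]
100 -51 [563.  50.] [194. 225.]
100 51 [521. 161.] [221.  51.]
100 95 [501. 214.] [233. -23.]
144 -95 [585. -42.] [171. 292.]
144 -51 [569.   2.] [184. 211.]
144 51 [525. 113.] [213.  28.]
144 95 [505. 167.] [225. -49.]
knob [526.99226014 237.10664209] [232.00381623 180.70986522]
```

View pics/s23.png

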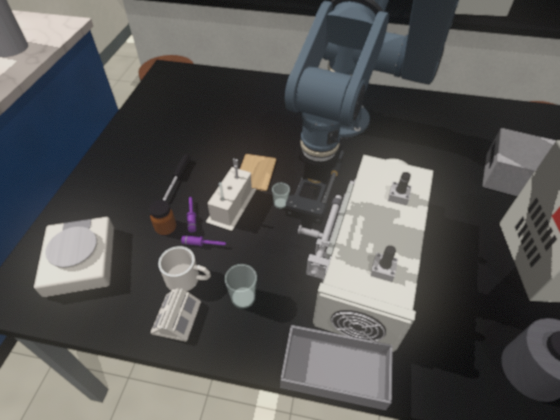

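The arm hides the knob in the top view, where only its end shows at (268,185). The scene view shows the knob clear at (527,237), between where the fingers project. I'll go down over it without closing.

Emit:
jog_arm(
  steps=[1,25,3,0,0,1,25,0,0,0,1,20,0,0,0,1,10,0,0,0,1,0,0,0,0,1,0,0,0,0],
)

```text
t: 18.2
ee_pos: [621.3, -23.6, 83.7]
ee_rot: [0.531, 0.467, -0.53, 0.468]
wrist_force: [-0.7, -0.2, -0.1]
gripper_width: 86.8
```

```bash
python3 to.py 620.5 -23 78; python3 - <<'E'
from h import *
from cell import camera
t=camera("top");s=camera("scene")
g=lambda i:(255*(i/255.)**.5).astype(np.uint8)
a=cv2.resize(g(t["image"][150:230,200:280,::-1]),None,fx=5,fy=5,interpolation=cv2.INTER_CUBIC)
b=cv2.resize(g(s["image"][180:260,280:360,::-1]),None,fx=5,fy=5,interpolation=cv2.INTER_CUBIC)
cv2.imwrite("pics/ts24.png",np.hstack([a,b]))
E
```

```text
pos [621.3 -23.6  83.7] yaw -0.126 tilt [ 0.002  -0.0004] q [-0.22  0.65  1.53  0.    0.96 -0.09] t 18.2 F [-0.7 -0.2 -0.1] w 86.8
tool [ 5.7 -0.8 -0.5]
```

View pics/ts24.png

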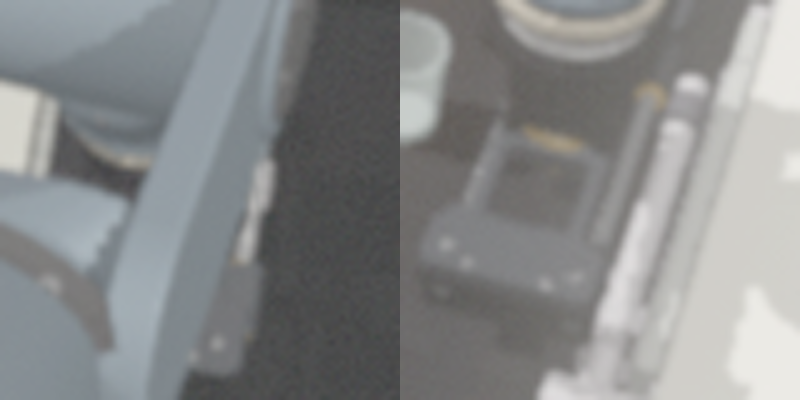

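Emit:
jog_arm(
  steps=[0.2,5,-1,0,0,-0.3,0,0,0,0,-1,0,0,0,0,-1,0,0,0,0,-1,0,0,0,0,-1,0,0,0,0,-1,0,0,0,0,-1,0,0,0,0,-1,0,0,0,0],
  squeeze=8,
)

```text
t: 19.42
ee_pos: [619.6, -23.3, 77.7]
ee_rot: [0.531, 0.467, -0.53, 0.468]
wrist_force: [1.0, -0.5, -0.3]
gripper_width: 15.6
```

```bash
python3 to.py
```

```text
pos [619.6 -23.3  77.7] yaw -0.126 tilt [ 0.0005 -0.    ] q [-0.22  0.66  1.54  0.    0.95 -0.09] t 19.425 F [ 1.  -0.5 -0.3] w 15.6
```

The width is 15.6 mm on the 16 mm knob. I'll firm up the grip and lift 8 mm slowly.

Emit:
jog_arm(
  steps=[-1,0,0,0,0,-1,0,0,0,0,-1,-2,0,0,0,-1,-2,0,0,0,-1,-2,0,0,0,-1,-2,0,0,0,-1,0,0,0,0,-1,0,0,0,0],
  squeeze=30,
)

```text
t: 20.42
ee_pos: [619.1, -23.1, 85.5]
ee_rot: [-0.53, -0.468, 0.531, -0.467]
wrist_force: [0.3, 1.0, -5.3]
gripper_width: 14.9
```

```bash
python3 to.py; python3 - <<'E'
from h import *
from cell import camera
t=camera("top");s=camera("scene");pickle.dump(dict(top=t,scene=s),open("cam3.pkl","wb"))
g=lambda i:(255*(i/255.)**.7).astype(np.uint8)
d=pickle.load(open("cam0.pkl","rb"))["scene"]
a=cv2.resize(g(d["image"][180:290,285:345,::-1]),None,fx=5,fy=5,interpolation=cv2.INTER_CUBIC)
b=cv2.resize(g(s["image"][180:290,285:345,::-1]),None,fx=5,fy=5,interpolation=cv2.INTER_CUBIC)
cv2.imwrite("pics/ts25.png",np.hstack([a,b]))
E
```

```text
pos [619.1 -23.1  85.5] yaw -0.126 tilt [-0.0007  0.0003] q [-0.22  0.65  1.53  0.    0.96 -0.09] t 20.425 F [ 0.3  1.  -5.3] w 14.9
```

View pics/ts25.png

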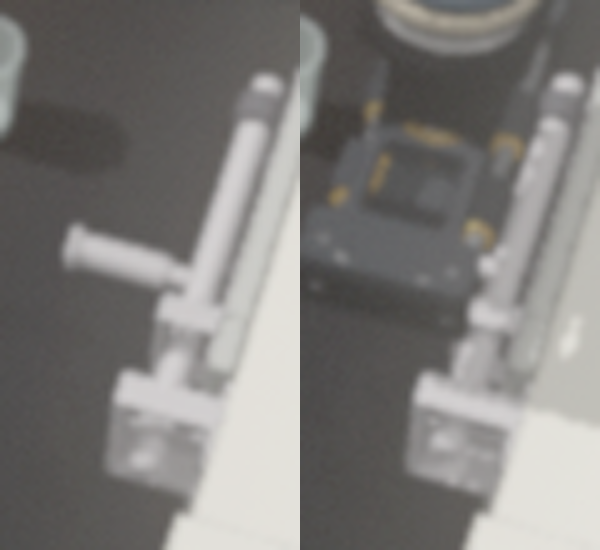

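The lift force is about 5 N, which is the bolt's weight plus friction, well short of the stop. I'll draw the first 12 mm slowly, along tool -y.

Emit:
jog_arm(
  steps=[-1,0,-2,0,0,-1,0,-2,0,0,-1,0,-2,0,0,-1,0,-2,0,0,-1,0,-2,0,0,-1,0,-2,0,0,-1,0,0,0,0],
)

```text
t: 21.4
ee_pos: [606.9, -21.6, 85.6]
ee_rot: [-0.53, -0.468, 0.531, -0.467]
wrist_force: [1.1, 0.8, -6.3]
gripper_width: 15.1
```

```bash
python3 to.py
```

```text
pos [606.9 -21.6  85.6] yaw -0.126 tilt [-0.001   0.0002] q [-0.22  0.63  1.57  0.    0.94 -0.09] t 21.4 F [ 1.1  0.8 -6.3] w 15.1
```

It moved 12 mm against only about 1 N, so the bolt is over the lip. I'll draw another 24 mm.

Emit:
jog_arm(
  steps=[-1,0,-3,0,0,-1,0,-3,0,0,-1,0,-3,0,0,-1,0,-3,0,0,-1,0,-3,0,0,-1,0,-3,0,0,-1,0,-3,0,0,-1,0,-3,0,0,-1,0,0,0,0],
)

```text
t: 22.52
ee_pos: [582.9, -18.5, 85.7]
ee_rot: [-0.53, -0.468, 0.531, -0.467]
wrist_force: [0.9, 2.3, -5.9]
gripper_width: 14.9
```

```bash
python3 to.py; python3 - <<'E'
from h import *
from cell import camera
s=camera("scene");t=camera("top")
g=lambda i:(255*(i/255.)**.7).astype(np.uint8)
d=pickle.load(open("cam3.pkl","rb"))["scene"]
a=cv2.resize(g(d["image"][180:290,285:345,::-1]),None,fx=5,fy=5,interpolation=cv2.INTER_CUBIC)
b=cv2.resize(g(s["image"][180:290,285:345,::-1]),None,fx=5,fy=5,interpolation=cv2.INTER_CUBIC)
cv2.imwrite("pics/ts26.png",np.hstack([a,b]))
E
```

```text
pos [582.9 -18.5  85.7] yaw -0.126 tilt [-0.0013  0.0003] q [-0.22  0.61  1.63  0.    0.91 -0.1 ] t 22.525 F [ 0.9  2.3 -5.9] w 14.9
```

View pics/ts26.png

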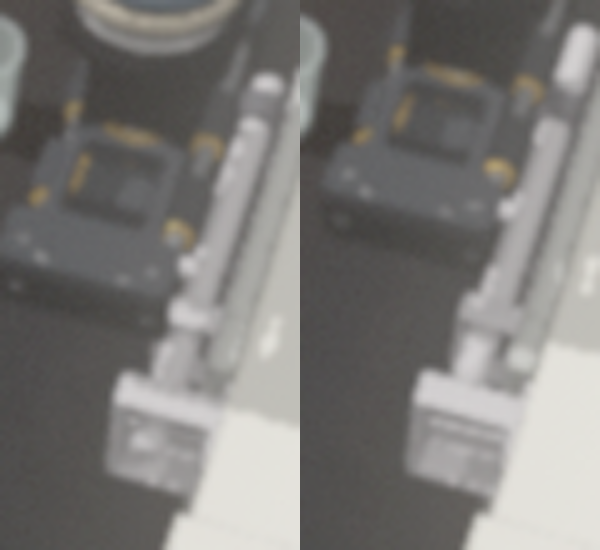

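The bolt's end has left the strap and its rear end sticks out of the sleeve. The gripper moved the full 36 mm with small forces. Next I'll swing the gate to about 0.24 rad, moving the tool on the knob's arc.

Emit:
jog_arm(
  steps=[-1,0,-1.2,2.6,0.02,-1,0,-1.2,2.6,0.02,-1,0,-1.2,2.6,0.02,-1,0,-1.2,2.6,0.02,-1,0,-1.2,2.6,0.02,-1,0,0,0,0],
  squeeze=40,
)

```text
t: 23.38
ee_pos: [574.7, -29.9, 85.4]
ee_rot: [-0.553, -0.441, 0.554, -0.439]
wrist_force: [0.0, 5.7, -5.5]
gripper_width: 15.1
```

```bash
python3 to.py
```

```text
pos [574.7 -29.9  85.4] yaw -0.228 tilt [-0.0017  0.0016] q [-0.25  0.6   1.65  0.    0.9  -0.02] t 23.375 F [ 0.   5.7 -5.5] w 15.1
```

Emit:
jog_arm(
  steps=[-1,0,-1.2,2.6,0.02,-1,0,-1.2,2.6,0.02,-1,0,-1.2,2.6,0.02,-1,0,-1.2,2.6,0.02,-1,0,-1.2,2.6,0.02,-1,0,-1.2,2.6,0.02,-1,0,-1.2,2.6,0.02,-1,0,0,0,0,-1,0,0,0,0,-1,0,0,0,0,-1,0,0,0,0],
)

```text
t: 24.75
ee_pos: [562.3, -44.9, 85.6]
ee_rot: [0.583, 0.401, -0.583, 0.4]
wrist_force: [0.5, 6.1, -6.1]
gripper_width: 15.0
```

```bash
python3 to.py; python3 - <<'E'
from h import *
from cell import camera
s=camera("scene");t=camera("top");pickle.dump(dict(top=t,scene=s),open("cam4.pkl","wb"))
g=lambda i:(255*(i/255.)**.7).astype(np.uint8)
a=cv2.resize(g(t["image"][110:270,90:270,::-1]),None,fx=2.2,fy=2.2,interpolation=cv2.INTER_CUBIC)
b=cv2.resize(g(s["image"][150:310,270:450,::-1]),None,fx=2.2,fy=2.2,interpolation=cv2.INTER_CUBIC)
cv2.imwrite("pics/ts27.png",np.hstack([a,b]))
cv2.imwrite("pics/t27.png",cv2.resize(g(t["image"][110:230,190:270,::-1]),None,fx=5,fy=5,interpolation=cv2.INTER_CUBIC))
E
```

```text
pos [562.3 -44.9  85.6] yaw -0.367 tilt [-0.0002  0.0015] q [-0.28  0.59  1.68  0.    0.88  0.09] t 24.75 F [ 0.5  6.1 -6.1] w 15.0
```

View pics/ts27.png

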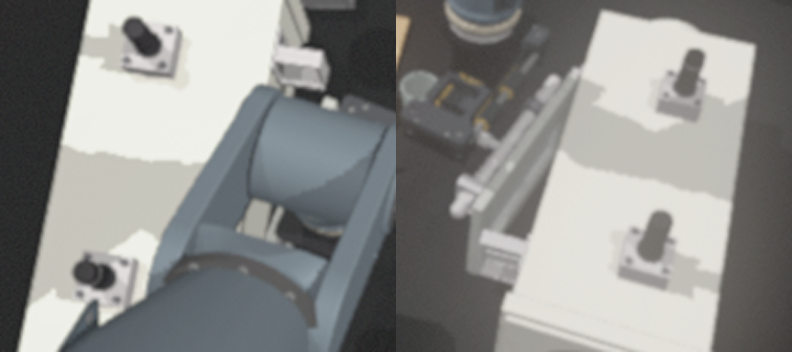

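View pics/t27.png

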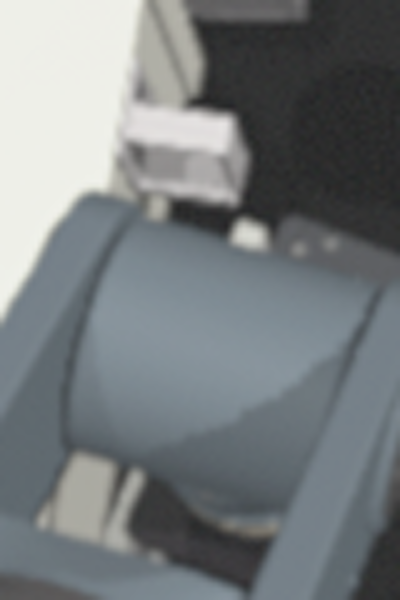

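```bash
python3 - <<'E'
from h import *
d=pickle.load(open("cam4.pkl","rb"));s=d["scene"];t=d["top"]
c=np.array([598.,140.]);yw=-.13;X=np.array([np.cos(yw),np.sin(yw)]);Y=np.array([-np.sin(yw),np.cos(yw)])
h=c-120*X-98*Y
im=s["image"][180:300,290:350,::-1].copy()
b=cv2.resize((255*(im/255.)**.7).astype(np.uint8),None,fx=5,fy=5,interpolation=cv2.INTER_CUBIC)
for th,col in((.13,(255,0,0)),(.24,(0,200,0)),(.39,(0,0,255))):
    gx=np.cos(th)*X-np.sin(th)*Y;gy=np.sin(th)*X+np.cos(th)*Y
    for o in(-6,6):
      e=h+230*gx+o*gy
      for z in(155,30):
        u=(np.array(proj(s,[*e,z]))-[290,180])*5;cv2.circle(b,tuple(int(v) for v in u),4,col,1);print(th,o,z,u.round())
cv2.imwrite("pics/g28.png",b)
E
```

```text
0.13 -6 155 [117. 341.]
0.13 -6 30 [ 99. 487.]
0.13 6 155 [143. 351.]
0.13 6 30 [122. 496.]
0.24 -6 155 [ 67. 317.]
0.24 -6 30 [ 54. 464.]
0.24 6 155 [ 91. 329.]
0.24 6 30 [ 75. 475.]
0.39 -6 155 [  6. 278.]
0.39 -6 30 [ -2. 426.]
0.39 6 155 [ 26. 292.]
0.39 6 30 [ 17. 440.]
```

View pics/g28.png

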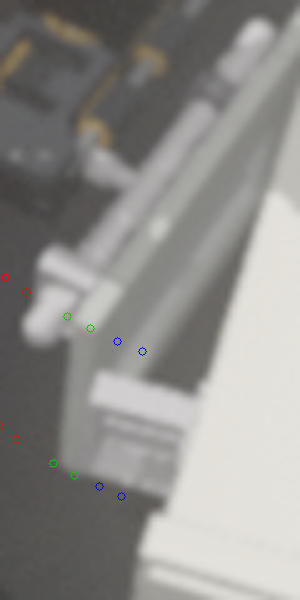

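The gate's free-edge corners match the marks for 0.24 rad (green), well inside 0.13–0.39. One last check that everything is still, then I'll hand in.

```bash
python3 - <<'E'
from h import *
from cell import camera,state
a=state()["ee_pos"]
for _ in range(3): s=camera("scene")
b=state();print(b["ee_pos"]-a,np.abs(b["joint_vel"]).max(),b["wrist_force"],b["gripper_width"],b["t"])
cv2.imwrite("pics/end.png",s["image"][:,:,::-1])
E
```

```text
[-0.01072574 -0.01043596 -0.01536884] 0.0014729765259709282 [ 1.12157094  6.07838898 -6.27513946] 14.65674749346621 25.0
```

View pics/end.png

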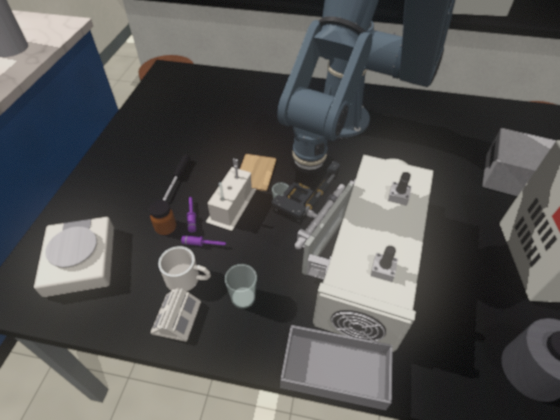

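The arm is still, the probe stands in the well at (402,187), and the gate is ajar at about (315,240). The rods, beakers, mug, jar and screwdriver are where they started.

```bash
python3 -c "
from cell import ticket
print(ticket.sign_off())"
```

```text
the job is handed in; nothing more can be done
None
```

The job is handed in at about 25 s, with the probe in the empty well and the gate held ajar by the bolt's knob. No verdict was reported.

- **Probe:** I let it go in the well. In both views its flange and head top matched the predicted seated, upright position to within about 3 mm.
- **Bolt:** I lifted the knob 8 mm, then drew it back 36 mm. The pull stayed around 1–2 N, so nothing was forced against the keeper.
- **Gate:** I swung it along the knob's arc to about 0.24 rad. Its free-edge corners in the scene view match that angle. In the last check the arm was still, with the knob gripped at a 40 N setting and about 6 N of the gate's pull on the wrist.

**What disagreed:**
- **Finger height:** The visible fingertips stood about 27 mm above the reported TCP. Closing at the stated height passed over the probe's head and met nothing, so I worked with that offset from then on. Both grasps then closed at the right widths, 21.7 mm on the head and 15.6 mm on the knob.
- **Odd picture:** In one picture the steel rod's blade appeared in front of the gripper's bar, although the bar measured nearer the camera. I could not explain this. The rod itself did not move.
- **Purple look-alikes:** Both toppled within the first 1.5 s, and I saw no contact with the arm. The listed bystanders look unmoved in the final picture.

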